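# Swap a terminal strip in a blocked parts drawer

## Task

The kit tray was laid out with the grey terminal strip, but the job needs the green one from the blue drawer unit. With the drawer still shut, move the blue wire spool and the black contactor that stand in front of it onto the corrugated card at the side; then open the drawer, put the grey strip upright into it, and put the green strip upright in the kit tray's pocket where the grey one was, without touching the relay in the drawer. Shut the drawer fully and stand the spool and the contactor back each where it stood before.

Things in the scene. Friction and masses are not known exactly. Their poses are not given: they have to be found in the camera images.
- blue_spool_axis (a point): Blue wire spool: blue wire between two black flanges of 60 mm diameter, 40 mm high, standing on a flange, 110 g. The point lies on its axis at the underside, z up. A thin wire tail sticks out at one side (no resistance). Grasp across the 60 mm, from any direction. At the start it stands on the bench in front of one half of the drawer.
- contactor: Black contactor, 70 (its x) x 50 (its y) x 48 mm high, 160 g; the lower 32 mm is 70 x 50, the head above it 36 x 46. Origin: centre of the underside, z up. Grasp across the 50 mm (its y), 15 to 30 mm up. At the start it stands on the bench in front of the other half of the drawer.
- green_strip: Green terminal strip (five ganged blocks), solid, 46 (its x) x 34 (its y, -18 to +16 mm) x 36 mm high, 45 g. Origin: centre of the underside, z up. Grasp across its y. At the start it stands in the drawer, seen through the clear top, about 75 mm left or right of the middle, its x roughly along the drawer's travel.
- grey_strip: Grey terminal strip, same shape, size and axes as the green one. At the start it stands in the terminal pocket of the kit tray.
- relay: Plug-in relay, grey and black, 49 (its x) x 28 (its y) x 22 mm high, lying in the drawer on the other side from the green strip. Origin: centre of the underside. Not to be touched. The floor between it and the green strip is empty, about 110 mm wide.
- drawer (a joint): Opening of the drawer in m: 0 = shut, 0.09 = fully out. It slides toward -x of the drawer unit, stays where it is left, and needs about 1 N.
- drawer_handle (a point): Middle of the drawer's steel bar handle, 42 mm above the bench; moves with the drawer, axes as the drawer unit's. Bar 11 mm thick, 80 mm long along y, 35 mm in front of the front face; take it from above, one finger before and one behind it. From this point: front face x = +35 mm, top edge z = +28; drawer inside x = +43 to +134, y = -136 to +136, floor z = -30.
- drawer_unit: Blue steel drawer unit with one drawer and a fixed clear top, fixed, 105 (x) x 290 (y) x 72 mm. Origin: centre of the underside; x points to its back, y to the left, z up. Its clear top begins 53 mm in front of the origin (x = -53): contents are reached only with the drawer out. The drawer's side and back walls stand 27 mm above its floor, the floor 12 mm above the bench.
- kit_tray: Black kit tray, fixed, 190 (its x) x 120 (its y) x 12 mm. Origin: centre of the underside. Terminal pocket 56 (x) x 46 (y) mm, centre x = +45, y = +30 mm, floor 4 mm above the bench; the strip stands in it with its x along the tray's. The other pockets hold a clear cover (top at 32 mm, x = -45, y = +30) and a red screwdriver (top at 22 mm, along x at y = -42), both fixed.
- side_card: Side card: sheet of brown corrugated board with a green tape mark, fixed, flat on the bench, 150 (its x) x 200 (its y) mm, top 4 mm above the bench. Origin: centre of the underside. It has room for the spool and the contactor side by side along its y.
Not all that is in view belongs to the job. Leave any pink or yellow look-alike of the part that bears blue_spool_axis alone.

How it is judged:
By the outcome, as a careful person would: the job done as asked, in the order asked, and still so for the second after the job is handed in, with the robot touching nothing.
It also fails if it takes over 141 s, if anything falls off the work surface, if the arm or the gripper's body presses on something with over 40 N, if the wrist force passes 120 N, or if a joint passes its speed limit or range.

## Robot

A 6-joint arm with a two-finger parallel gripper is mounted at the origin on a cart in front of the work surface, level with it; the furniture and walls round the work are solid. World frame = base frame: x ahead of the robot, y to its left, z up, the work surface at z = 0. Lengths are in m, angles in rad, forces in N, time in s.
With the tool pointing down it reaches from about 0.375 to 0.9 m from the base axis. Payload 3.1 kg.
Tool frame: the origin (TCP) lies at the very end of the fingers, on their centre line; the grasp point (between the pads) lies 19 mm behind it; z points along the fingers, y is the line along which they close (so a half turn about z gives the same grasp; the last joint's range is limited). The gripper opens to 87 mm and grips with 3 to 60 N. Pads are 19 mm wide; open, the fingers measure 117 mm over their backs; the gripper's body (75 mm by 190 mm) begins 51 mm behind the grasp point.
Start: joints at [1.103, 0.527, 1.433, -0, 1.181, -0.178], TCP at [0.179, 0.599, 0.223] pointing down, gripper open.
Joint ranges: [-3.08, 3.08], [-0.75, 2.2], [0.22, 2.44], [-1.43, 4.57], [0, 2.65], [-2.85, 2.85]. Speed limits (rad/s): [2.79, 2.79, 3.14, 3.14, 3.14, 3.14].

## Interface

Orientations are given as a unit quaternion [x, y, z, w].
In Python, from rig import robot gives the robot as it stands. The module is installed in compiled form; this text tells all that it offers.
- The arm moves only by the tool play_rows, never from a script. Its argument "steps" is one flat list of numbers, 5 for each row, row after row: the opening, from -1 (shut) to 1 (fully open), then the shift along the tool's x, y, z as a fraction of full scale, then the turn about the tool's z as a fraction of full scale. In form: [claw, tx, ty, tz, twist, claw, tx, ty, tz, twist, ...]. A call has exactly 10 rows; each row shifts and turns the commanded pose from where the row before left it, along the tool's axes as they then stand; what a row does not reach is not made up. Full scale, the value 1, is 0.03 m for a shift and 0.1 rad for a turn. A row lasts 1/10 s, in which the tool goes at most 50 mm and 8.59 degrees, less where a joint would pass 70% of its speed; a pose out of reach is approached as far as the arm can. A call with a number of a shift or a turn outside -1 to 1 is refused whole. A call with a gripper value outside its range is refused whole. The fingers move at their own pace and stop on an object; "grip_force" is the grip in N (left out, the last holds). Time passes only in rows, so rows that do not move let the fingers close, or fill a call up. It gives the time, the measured TCP pose, the force, the opening and the grip force at its end, in the units of the state.
- robot.get_obs(): the state, without advancing time (a new reading comes with each control period).
- robot.camera(name): name is "scene" or "top"; returns a dict with "image" (480x640x3 uint8, red, green, blue), "mtx" (3x3 intrinsics, pixels), "rvec" (rotation vector, rad) and "tvec" (3), from world to camera coordinates, as OpenCV has them. Camera axes: x right, y down, z forward; pixel columns grow to the right and rows downward; lengths in m; the calibration is good to about 2 mm. A picture is of the moment at which its call begins. There is no depth.
- robot.hand_in(): hands the job in; it is judged then, once.
The state is a dict: "time": time; "q": joint angles; "joint_velocities": joint speeds; "joint_torque": joint torques, N m; "position": TCP position; "tool_rot": TCP orientation; "ft_force": force on the tool from outside, world axes, zero at the start; "moment": the same for the moment, N m; "grip_width": finger opening in m; "grip_force": force on a finger pad.
Only numpy, scipy, OpenCV 4.12 (cv2) and the standard library are available. Lean on these libraries where they do the work, as an engineer would, in place of code of your own. Each camera call takes 0.05 s, during which the arm holds its last target. There are 200 camera calls.

## Working session

There is one attempt and no reset: what is moved stays moved. The work goes in short steps, Python scripts to look and compute and a tool call to move; the robot and the scene stay as the last step left them, time stands still between calls to the robot, and variables do not carry over. Pictures are saved under pics/ and viewed, at most 14 in all, crops included, and the job is handed in when it is done.

Besides the shell and the picture viewer there is one more tool, called by a JSON object that holds its "name" and its "arguments". play_rows: Moves the arm, as the interface text tells. Shift numbers are shares of 0.03 m and turn numbers shares of 0.1 rad, none past 1 either way. Its arguments: {"type":"object","properties":{"steps":{"type":"array"},"grip_force":{"type":"number"}},"required":["steps"]}

```bash
mkdir -p pics; cat > h.py <<'E'
import numpy as np, cv2
from rig import robot
def shot(n):
    c=robot.camera(n); return c
def save(c,fn,crop=None,scale=1):
    im=c["image"][:,:,::-1]
    if crop: x0,y0,x1,y1=crop; im=im[y0:y1,x0:x1]
    cv2.imwrite("pics/"+fn,cv2.resize(im,None,fx=scale,fy=scale,interpolation=cv2.INTER_CUBIC))
def ray(c,px,z):
    "pixel list -> world xy at height z"
    R=cv2.Rodrigues(np.array(c["rvec"],float))[0];t=np.array(c["tvec"],float).ravel()
    p=np.array(px,float).reshape(-1,2);h=np.c_[p,np.ones(len(p))]
    d=(R.T@np.linalg.inv(c["mtx"])@h.T).T;o=-R.T@t
    return o+d*((z-o[2])/d[:,2])[:,None]
def proj(c,P):
    return cv2.projectPoints(np.array(P,float).reshape(-1,3),np.array(c["rvec"],float),np.array(c["tvec"],float),np.array(c["mtx"],float),None)[0].reshape(-1,2)
E
python3 - <<'E'
from h import *
import pickle
for n in("top","scene"):
    c=shot(n);save(c,n+"0.png");pickle.dump(c,open(n+"0.pkl","wb"))
    R=cv2.Rodrigues(np.array(c["rvec"],float))[0];print(n,-R.T@np.ravel(c["tvec"]),c["mtx"][0][0])
print(robot.get_obs())
E
```

```text
top [0.39531688 0.10963882 1.15052871] 449.625502418762
scene [-0.26263562 -0.47578386  1.25532591] 608.8373118306127
{'time': 0.1, 'q': array([ 1.10251427e+00,  5.28403570e-01,  1.43380038e+00, -2.63608956e-05,
        1.18142644e+00, -1.78500223e-01]), 'joint_velocities': array([-0.00136788, -0.0016689 , -0.00241775,  0.00016147, -0.00078079,
        0.00123219]), 'joint_torque': array([-3.66464310e-04, -4.40985739e+01, -1.77151376e+01,  6.34727580e-02,
        5.34591218e-02, -5.55180043e-05]), 'position': array([0.17825457, 0.5983267 , 0.22164251]), 'tool_rot': array([ 1.44379452e-01,  9.89521872e-01, -9.69928953e-04, -3.12223541e-04]), 'ft_force': array([-1.0230602 , -0.21122561,  0.38245543]), 'moment': array([-0.00490638, -0.00594434,  0.00933953]), 'grip_force': 0.0, 'grip_width': 0.08743192538595627}
```

View pics/top0.png

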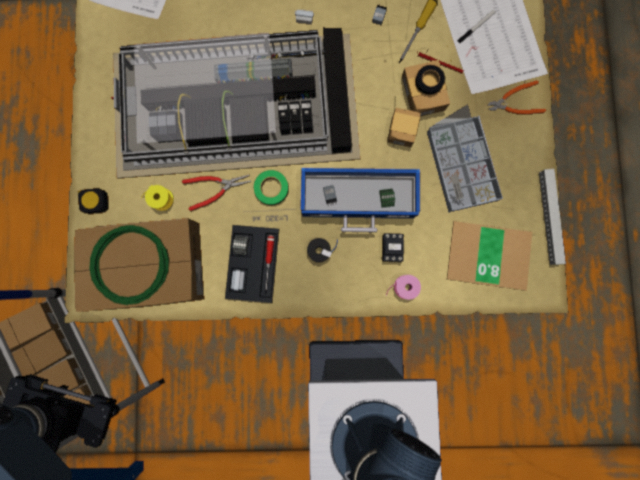

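View pics/scene0.png

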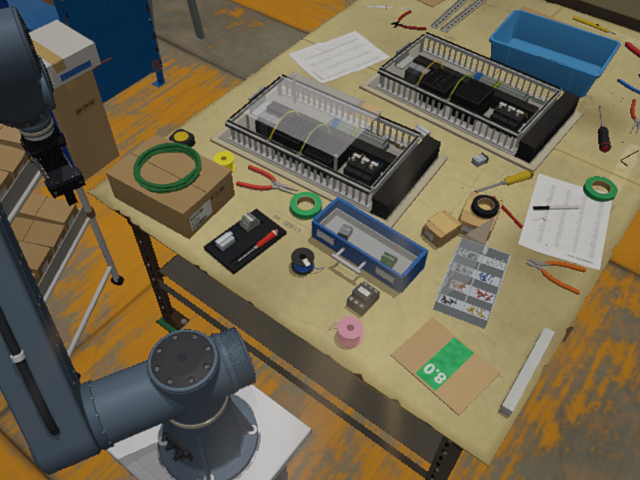

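```bash
python3 - <<'E'
from h import *
import pickle
c=pickle.load(open("top0.pkl","rb"));save(c,"t1.png",(220,160,430,310),3.8)
c=pickle.load(open("scene0.pkl","rb"));save(c,"s1.png",(200,190,440,350),3.3)
E
```

```text
(no output)
```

View pics/t1.png

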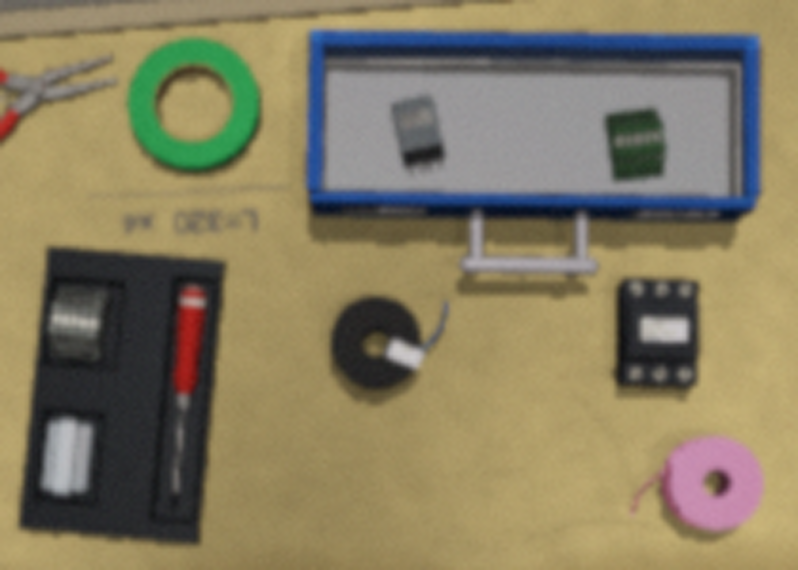

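View pics/s1.png

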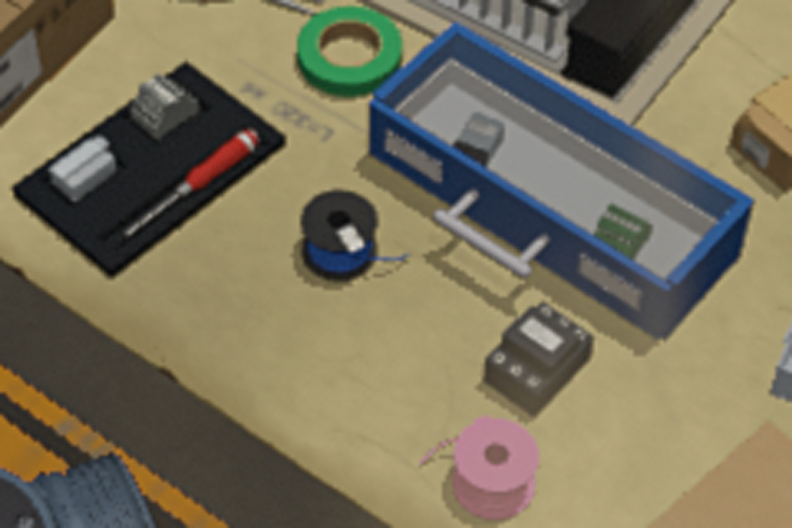

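```bash
cat > fit.py <<'E'
from h import *
import pickle
from scipy.optimize import least_squares
T=pickle.load(open("top0.pkl","rb"));S=pickle.load(open("scene0.pkl","rb"))
t1=lambda L:[((u+.5)/3.8-.5+220,(v+.5)/3.8-.5+160) for u,v in L]
s1=lambda L:[((u+.5)/3.3-.5+200,(v+.5)/3.3-.5+190) for u,v in L]
def fit(obs,x0):
    # obs: (cam, local pts, px)
    def f(p):
        c,s=np.cos(p[2]),np.sin(p[2]);R=np.array([[c,-s,0],[s,c,0],[0,0,1]])
        return np.concatenate([(proj(cm,np.array(l)@R.T+[p[0],p[1],0])-px).ravel() for cm,l,px in obs])
    r=least_squares(f,x0);return r.x.round(4),np.abs(r.fun).round(1)
def rect(a,b,z,cx=0,cy=0): return [(cx+a/2,cy+b/2,z),(cx+a/2,cy-b/2,z),(cx-a/2,cy-b/2,z),(cx-a/2,cy+b/2,z)]
E
python3 - <<'E'
from fit import *
print("unit",fit([(T,rect(.105,.29,.072),t1([(310,32),(760,38),(757,207),(310,203)])),(S,rect(.105,.29,.072),s1([(458,24),(752,203),(668,288),(371,100)]))],[.6,.0,0]))
print("handle",ray(T,t1([(463,266),(597,267)]),.0475)[:,:2], ray(S,s1([(438,213),(528,271)]),.0475)[:,:2])
print("spool",ray(T,t1([(376,341)]),.04)[:,:2],ray(S,s1([(339,223)]),.04)[:,:2])
print("cont",fit([(T,rect(.07,.05,.032),t1([(620,282),(697,282),(697,382),(620,384)]))],[.4,0,0]),ray(T,t1([(664,330)]),.048)[:,:2])
print("contS",fit([(S,[(.035,-.025,.032),(-.035,.025,.032),(-.035,-.025,.032)],s1([(592,343),(487,350),(532,392)]))],[.4,0,0]))
print("tray",fit([(T,rect(.19,.12,.012),t1([(48,248),(224,263),(199,542),(22,527)])),(S,rect(.19,.12,.012),s1([(187,63),(286,138),(112,275),(14,188)]))],[.4,.3,0]))
print("card",fit([(T,rect(.15,.2,.004),[(452,221.5),(535,233),(527,290),(447,278)]),(S,rect(.15,.2,.004),[(433,320),(499,371),(462,411),(391,355)])],[.4,-.3,0]))
print("green",fit([(T,rect(.046,.034,.048),t1([(605,115),(655,108),(664,175),(614,182)]))],[.5,0,0]))
print("grey",fit([(T,rect(.046,.034,.040),t1([(54,285),(102,288),(97,358),(49,354)]))],[.4,.3,0]))
print("relay",ray(T,t1([(415,125)]),.034)[:,:2])
print("pink",ray(T,t1([(713,484)]),.04)[:,:2])
E
```

```text
unit (array([ 0.6168,  0.0188, -0.045 ]), array([0.7, 0.6, 1.1, 1. , 2. , 0.8, 0.5, 2.1, 2.5, 0.5, 0.6, 0.1, 0.7,
       0.2, 1.4, 1.2]))
handle [[ 0.52558371  0.06755347]
 [ 0.52284437 -0.01916666]] [[ 0.52688755  0.06279778]
 [ 0.5235437  -0.02332749]]
spool [[0.47864444 0.12522482]] [[0.47742819 0.12046536]]
cont (array([ 0.4807, -0.0595, -0.0299]), array([0.1, 0.8, 0.2, 0.7, 0.1, 1.1, 0.1, 0.4])) [[ 0.48087234 -0.06071035]]
contS (array([ 0.4829, -0.0638, -0.1833]), array([1.8, 0.8, 1.3, 0.3, 0.4, 0.5]))
tray (array([ 0.4498,  0.2935, -0.1038]), array([0.8, 0.7, 1. , 1. , 0.8, 0.4, 0.1, 0.4, 0.8, 0.5, 0.2, 0.5, 0.4,
       0.9, 1.3, 0.2]))
card (array([ 0.4576, -0.3096, -0.1562]), array([2.2, 1. , 1.9, 2.2, 1. , 0.3, 1.1, 1. , 1.2, 3.3, 1.4, 0.2, 2.6,
       3.4, 0.7, 0.4]))
green (array([ 0.6024, -0.0464,  0.1009]), array([0.3, 0.3, 0.1, 0.2, 0.4, 0.3, 0.1, 0.2]))
grey (array([ 0.4962,  0.3217, -0.0828]), array([0.4, 0.1, 0.5, 0. , 0.4, 0.1, 0.6, 0.2]))
relay [[0.62212796 0.09625873]]
pink [[ 0.38152756 -0.08936413]]
```

```bash
cat > plan.py <<'E'
import numpy as np, json
from rig import robot
def pose(o=None):
    o=o or robot.get_obs();q=o["tool_rot"];x,y,z,w=q
    return np.array([*o["position"],np.arctan2(1-2*(x*x+z*z),2*(x*y-z*w))])
def plan(wps,start=None,vmax=.9):
    "wps: (x,y,z,psi,claw[,min rows]); claw may be None-free; prints rows, 10 per call"
    p=pose() if start is None else np.array(start,float);print("from",p.round(4))
    rows=[]
    for w in wps:
        d=np.array(w[:4])-p;d[3]=(d[3]+np.pi/2)%np.pi-np.pi/2 if len(w)<7 else d[3]
        n=int(max(1,w[5] if len(w)>5 else 1,np.ceil(np.abs(d[3])/.095-1e-9),np.ceil(np.linalg.norm(d[:3])/(.03*vmax)-1e-9)))
        for k in range(n):
            s=p[3];X=np.array([np.sin(s),-np.cos(s)]);Y=np.array([np.cos(s),np.sin(s)])
            e=np.array(w[:4]);e[3]=p[3]+d[3]
            tgt=p+d/n
            v=tgt[:3]-p[:3]
            r=[w[4],round(v[:2]@X/.03,2),round(v[:2]@Y/.03,2),round(-v[2]/.03,2),round(-(d[3]/n)/.1,2)]
            rows.append(r);p=tgt
    while len(rows)%10: rows.append([rows[-1][4],0,0,0,0])
    for i in range(0,len(rows),10):
        print(json.dumps([int(v) if v==int(v) else v for r in rows[i:i+10] for v in r]).replace(" ",""))
E
python3 - <<'E'
from plan import *
plan([(.478,.123,.13,1.28,1)])
E
```

```text
from [0.1783 0.5983 0.2216 1.281 ]
[1,0.64,-0.56,0.14,0,1,0.64,-0.56,0.14,0,1,0.64,-0.56,0.14,0,1,0.64,-0.56,0.14,0,1,0.64,-0.56,0.14,0,1,0.64,-0.56,0.14,0,1,0.64,-0.56,0.14,0,1,0.64,-0.56,0.14,0,1,0.64,-0.56,0.14,0,1,0.64,-0.56,0.14,0]
[1,0.64,-0.56,0.14,0,1,0.64,-0.56,0.14,0,1,0.64,-0.56,0.14,0,1,0.64,-0.56,0.14,0,1,0.64,-0.56,0.14,0,1,0.64,-0.56,0.14,0,1,0.64,-0.56,0.14,0,1,0.64,-0.56,0.14,0,1,0.64,-0.56,0.14,0,1,0.64,-0.56,0.14,0]
[1,0.64,-0.56,0.14,0,1,0.64,-0.56,0.14,0,0,0,0,0,0,0,0,0,0,0,0,0,0,0,0,0,0,0,0,0,0,0,0,0,0,0,0,0,0,0,0,0,0,0,0,0,0,0,0,0]
```

```bash
sed -i 's/X=np.array(\[np.sin(s),-np.cos(s)\])/X=np.array([-np.sin(s),np.cos(s)])/; s/rows.append(\[rows\[-1\]\[4\],0/rows.append([rows[-1][0],0/' plan.py
python3 - <<'E'
from plan import *
plan([(.478,.123,.13,1.28,1)],vmax=1)
E
```

```text
from [0.1783 0.5983 0.2216 1.281 ]
[1,-0.74,-0.65,0.16,0,1,-0.74,-0.65,0.16,0,1,-0.74,-0.65,0.16,0,1,-0.74,-0.65,0.16,0,1,-0.74,-0.65,0.16,0,1,-0.74,-0.65,0.16,0,1,-0.74,-0.65,0.16,0,1,-0.74,-0.65,0.16,0,1,-0.74,-0.65,0.16,0,1,-0.74,-0.65,0.16,0]
[1,-0.74,-0.65,0.16,0,1,-0.74,-0.65,0.16,0,1,-0.74,-0.65,0.16,0,1,-0.74,-0.65,0.16,0,1,-0.74,-0.65,0.16,0,1,-0.74,-0.65,0.16,0,1,-0.74,-0.65,0.16,0,1,-0.74,-0.65,0.16,0,1,-0.74,-0.65,0.16,0,1,0,0,0,0]
```

{"name": "play_rows", "arguments": {"steps": [1,-0.74,-0.65,0.16,0,1,-0.74,-0.65,0.16,0,1,-0.74,-0.65,0.16,0,1,-0.74,-0.65,0.16,0,1,-0.74,-0.65,0.16,0,1,-0.74,-0.65,0.16,0,1,-0.74,-0.65,0.16,0,1,-0.74,-0.65,0.16,0,1,-0.74,-0.65,0.16,0,1,-0.74,-0.65,0.16,0]}}

```text
time: 1.1
position: [0.3359, 0.3475, 0.1742]
tool_rot: [0.144, 0.99, -0.0, -0.0]
ft_force: [0.4, 0.2, -0.3]
grip_width: 0.0869
grip_force: 0.0
```

{"name": "play_rows", "arguments": {"steps": [1,-0.74,-0.65,0.16,0,1,-0.74,-0.65,0.16,0,1,-0.74,-0.65,0.16,0,1,-0.74,-0.65,0.16,0,1,-0.74,-0.65,0.16,0,1,-0.74,-0.65,0.16,0,1,-0.74,-0.65,0.16,0,1,-0.74,-0.65,0.16,0,1,-0.74,-0.65,0.16,0,1,0,0,0,0]}}

```text
time: 2.1
position: [0.4794, 0.1207, 0.1308]
tool_rot: [0.146, 0.989, -0.0, 0.001]
ft_force: [0.2, -0.0, 0.2]
grip_width: 0.0871
grip_force: 0.0
```

```bash
python3 - <<'E'
from plan import *
from fit import *
import pickle
S=shot("scene");pickle.dump(S,open("scene1.pkl","wb"))
p=pose()
im=S["image"][:,:,::-1].copy()
im=cv2.resize(im[140:440,190:540],None,fx=2.28,fy=2.28,interpolation=cv2.INTER_CUBIC)
def draw(P,col):
    q=((proj(S,P)-[190,140]+.5)*2.28).astype(int);cv2.polylines(im,[q],True,col,1)
def R(x,y,a,L):
    c,s=np.cos(a),np.sin(a);return [(x+c*u-s*v,y+s*u+c*v,z) for u,v,z in L]
draw(R(.4815,-.062,-.04,rect(.07,.05,.032)),(0,255,255));draw(R(.4815,-.062,-.04,rect(.07,.05,0)),(0,255,255))
draw(R(.602,-.048,.10,rect(.046,.034,.048)),(0,255,0));draw(R(.602,-.048,.10,rect(.046,.034,.012)),(0,255,0))
draw(R(.4972,.3195,-.095,rect(.046,.034,.040)),(255,255,0))
draw(R(.6168,.0188,-.042,rect(.105,.29,.072)),(255,0,255))
draw(R(.4576,-.3096,-.156,rect(.15,.2,.004)),(0,0,255))
t=np.linspace(0,6.28,40);draw([(.478+.03*np.cos(a),.123+.03*np.sin(a),.04) for a in t],(255,255,255))
for s in(-1,1):
    q=((proj(S,[p[:3]+[s*.0437*np.cos(p[3]),s*.0437*np.sin(p[3]),0]])[0]-[190,140]+.5)*2.28).astype(int);cv2.circle(im,tuple(map(int,q)),3,(0,0,255),1)
cv2.imwrite("pics/ov.png",im)
plan([(.478,.123,.008,1.28,1)],vmax=.5)
E
```

```text
from [0.4777 0.122  0.1309 1.2777]
[1,0,0,0.46,0,1,0,0,0.46,0,1,0,0,0.46,0,1,0,0,0.46,0,1,0,0,0.46,0,1,0,0,0.46,0,1,0,0,0.46,0,1,0,0,0.46,0,1,0,0,0.46,0,1,0,0,0,0]
```

View pics/ov.png

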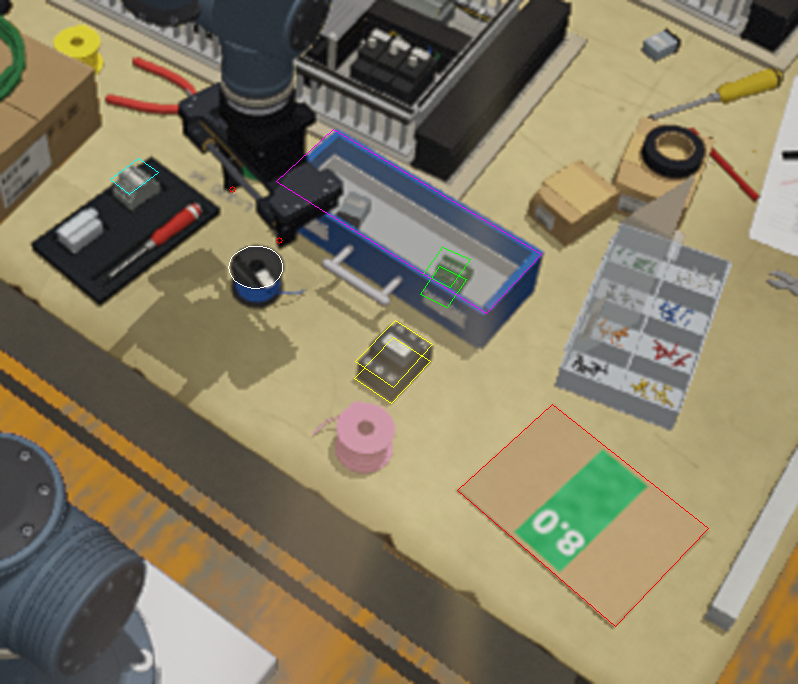

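{"name": "play_rows", "arguments": {"steps": [1,0,0,0.46,0,1,0,0,0.46,0,1,0,0,0.46,0,1,0,0,0.46,0,1,0,0,0.46,0,1,0,0,0.46,0,1,0,0,0.46,0,1,0,0,0.46,0,1,0,0,0.4,0,1,0,0,0,0]}}

```text
time: 3.15
position: [0.4754, 0.124, 0.0078]
tool_rot: [0.144, 0.99, -0.0, -0.002]
ft_force: [0.8, 0.5, -0.1]
grip_width: 0.0867
grip_force: 0.0
```

{"name": "play_rows", "arguments": {"steps": [-0.2,0,0,0,0,-0.2,0,0,0,0,-0.2,0,0,0,0,-0.2,0,0,0,0,-0.2,0,0,0,0,-0.2,0,0,0,0,-0.2,0,0,0,0,-0.2,0,0,0,0,-0.2,0,0,0,0,-0.2,0,0,0,0], "grip_force": 15}}

```text
time: 4.15
position: [0.4773, 0.1234, 0.0094]
tool_rot: [0.145, 0.99, 0.0, 0.001]
ft_force: [0.1, 1.1, 5.4]
grip_width: 0.0597
grip_force: 15.0
```

```bash
python3 - <<'E'
from plan import *
a=-.156;P=lambda u,v:(.4576+np.cos(a)*u-np.sin(a)*v,-.3096+np.sin(a)*u+np.cos(a)*v)
print(P(0,.052),P(0,-.048))
p=pose();print(robot.get_obs()["grip_width"])
x,y=P(0,.052);k=np.pi/2+a
plan([(p[0],p[1],.12,p[3],-.2),(x,y,.12,k,-.2)])
E
```

```text
(np.float64(0.46567913774029474), np.float64(-0.25823145385186236)) (np.float64(0.45014233439357415), np.float64(-0.3570171195213578))
0.05968663179146162
from [0.4773 0.1234 0.0094 1.2807]
[-0.2,0,0,-0.74,0,-0.2,0,0,-0.74,0,-0.2,0,0,-0.74,0,-0.2,0,0,-0.74,0,-0.2,0,0,-0.74,0,-0.2,-0.22,-0.82,0,-0.09,-0.2,-0.21,-0.82,0,-0.09,-0.2,-0.2,-0.82,0,-0.09,-0.2,-0.2,-0.83,0,-0.09,-0.2,-0.19,-0.83,0,-0.09]
[-0.2,-0.18,-0.83,0,-0.09,-0.2,-0.17,-0.83,0,-0.09,-0.2,-0.17,-0.83,0,-0.09,-0.2,-0.16,-0.83,0,-0.09,-0.2,-0.15,-0.83,0,-0.09,-0.2,-0.14,-0.84,0,-0.09,-0.2,-0.14,-0.84,0,-0.09,-0.2,-0.13,-0.84,0,-0.09,-0.2,-0.12,-0.84,0,-0.09,-0.2,-0.11,-0.84,0,-0.09]
```

{"name": "play_rows", "arguments": {"steps": [-0.2,0,0,-0.74,0,-0.2,0,0,-0.74,0,-0.2,0,0,-0.74,0,-0.2,0,0,-0.74,0,-0.2,0,0,-0.74,0,-0.2,-0.22,-0.82,0,-0.09,-0.2,-0.21,-0.82,0,-0.09,-0.2,-0.2,-0.82,0,-0.09,-0.2,-0.2,-0.83,0,-0.09,-0.2,-0.19,-0.83,0,-0.09]}}

```text
time: 5.15
position: [0.4724, -0.0049, 0.1195]
tool_rot: [0.122, 0.993, -0.0, -0.001]
ft_force: [0.7, -0.6, -1.0]
grip_width: 0.0595
grip_force: 15.0
```

{"name": "play_rows", "arguments": {"steps": [-0.2,-0.18,-0.83,0,-0.09,-0.2,-0.17,-0.83,0,-0.09,-0.2,-0.17,-0.83,0,-0.09,-0.2,-0.16,-0.83,0,-0.09,-0.2,-0.15,-0.83,0,-0.09,-0.2,-0.14,-0.84,0,-0.09,-0.2,-0.14,-0.84,0,-0.09,-0.2,-0.13,-0.84,0,-0.09,-0.2,-0.12,-0.84,0,-0.09,-0.2,0,0,0,0]}}

```text
time: 6.15
position: [0.4668, -0.2363, 0.1197]
tool_rot: [0.083, 0.997, -0.001, 0.001]
ft_force: [0.2, -0.4, -1.5]
grip_width: 0.0594
grip_force: 15.0
```

```bash
python3 - <<'E'
from plan import *
print(robot.get_obs()["ft_force"],robot.get_obs()["grip_width"])
plan([(.4657,-.2582,.014,np.pi/2-.156,-.2,9)])
E
```

```text
[ 0.16631903 -0.37448694 -1.49278523] 0.059433426021024076
from [ 0.4668 -0.2363  0.1197  1.404 ]
[-0.2,-0.01,-0.08,0.39,-0.01,-0.2,-0.01,-0.08,0.39,-0.01,-0.2,-0.01,-0.08,0.39,-0.01,-0.2,-0.01,-0.08,0.39,-0.01,-0.2,-0.01,-0.08,0.39,-0.01,-0.2,-0.01,-0.08,0.39,-0.01,-0.2,-0.01,-0.08,0.39,-0.01,-0.2,-0.01,-0.08,0.39,-0.01,-0.2,-0.01,-0.08,0.39,-0.01,-0.2,0,0,0,0]
```

{"name": "play_rows", "arguments": {"steps": [-0.2,-0.01,-0.08,0.39,-0.01,-0.2,-0.01,-0.08,0.39,-0.01,-0.2,-0.01,-0.08,0.39,-0.01,-0.2,-0.01,-0.08,0.39,-0.01,-0.2,-0.01,-0.08,0.39,-0.01,-0.2,-0.01,-0.08,0.39,-0.01,-0.2,-0.01,-0.08,0.39,-0.01,-0.2,-0.01,-0.08,0.39,-0.01,-0.2,-0.01,-0.08,0.4,-0.01,-0.2,0,0,0,0]}}

```text
time: 7.15
position: [0.4654, -0.2547, 0.013]
tool_rot: [0.078, 0.997, 0.0, -0.0]
ft_force: [0.3, 0.4, -1.2]
grip_width: 0.0588
grip_force: 15.0
```

{"name": "play_rows", "arguments": {"steps": [-0.2,0,0,0,0,-0.2,0,0,0,0,0.7,0,0,0,0,0.7,0,0,0,0,0.7,0,0,0,0,0.7,0,0,-0.3,0,0.7,0,0,-0.9,0,0.7,0,0,-0.9,0,0.7,0,0,-0.9,0,0.7,0,0,-0.9,0]}}

```text
time: 8.15
position: [0.4655, -0.2545, 0.1331]
tool_rot: [0.077, 0.997, -0.0, 0.0]
ft_force: [0.6, -0.8, -0.7]
grip_width: 0.0741
grip_force: 0.0
```

```bash
python3 - <<'E'
from plan import *
k=np.pi/2-.04
plan([(.4815,-.062,.13,k,1),(.4815,-.062,.007,k,1,8)])
E
```

```text
from [ 0.4655 -0.2545  0.1331  1.4161]
[1,0.06,0.8,0.01,-0.14,1,0.05,0.8,0.01,-0.14,1,0.03,0.8,0.01,-0.14,1,0.02,0.8,0.01,-0.14,1,0.01,0.8,0.01,-0.14,1,0,0.8,0.01,-0.14,1,-0.01,0.8,0.01,-0.14,1,-0.02,0.8,0.01,-0.14,1,0,0,0.51,0,1,0,0,0.51,0]
[1,0,0,0.51,0,1,0,0,0.51,0,1,0,0,0.51,0,1,0,0,0.51,0,1,0,0,0.51,0,1,0,0,0.51,0,1,0,0,0,0,1,0,0,0,0,1,0,0,0,0,1,0,0,0,0]
```

{"name": "play_rows", "arguments": {"steps": [1,0.06,0.8,0.01,-0.14,1,0.05,0.8,0.01,-0.14,1,0.03,0.8,0.01,-0.14,1,0.02,0.8,0.01,-0.14,1,0.01,0.8,0.01,-0.14,1,0,0.8,0.01,-0.14,1,-0.01,0.8,0.01,-0.14,1,-0.02,0.8,0.01,-0.14,1,0,0,0,0,1,0,0,0,0]}}

```text
time: 9.15
position: [0.4819, -0.063, 0.1295]
tool_rot: [0.021, 1.0, -0.0, 0.0]
ft_force: [0.6, -1.0, 0.0]
grip_width: 0.0869
grip_force: 0.0
```

{"name": "play_rows", "arguments": {"steps": [1,0,0,0.51,0,1,0,0,0.51,0,1,0,0,0.51,0,1,0,0,0.51,0,1,0,0,0.51,0,1,0,0,0.51,0,1,0,0,0.51,0,1,0,0,0.51,0,1,0,0,0,0,1,0,0,0,0]}}

```text
time: 10.15
position: [0.482, -0.0641, 0.0066]
tool_rot: [0.022, 1.0, -0.0, 0.0]
ft_force: [0.0, -0.9, 0.7]
grip_width: 0.0872
grip_force: 0.0
```

{"name": "play_rows", "arguments": {"steps": [-0.3,0,0,0,0,-0.3,0,0,0,0,-0.3,0,0,0,0,-0.3,0,0,0,0,-0.3,0,0,0,0,-0.3,0,0,0,0,-0.3,0,0,0,0,-0.3,0,0,0,0,-0.3,0,0,0,0,-0.3,0,0,0,0], "grip_force": 15}}

```text
time: 11.15
position: [0.4817, -0.063, 0.0067]
tool_rot: [0.021, 1.0, 0.0, 0.0]
ft_force: [0.3, 1.9, 3.1]
grip_width: 0.0499
grip_force: 15.0
```

```bash
python3 - <<'E'
from plan import *
k=np.pi/2-.156
p=pose()
plan([(p[0],p[1],.12,p[3],-.3),(.4501,-.357,.12,k,-.3),(.4501,-.357,p[2]+.005,k,-.3,8)])
E
```

```text
from [ 0.4817 -0.063   0.0067  1.528 ]
[-0.3,0,0,-0.76,0,-0.3,0,0,-0.76,0,-0.3,0,0,-0.76,0,-0.3,0,0,-0.76,0,-0.3,0,0,-0.76,0,-0.3,0.06,-0.89,0,0.1,-0.3,0.05,-0.89,0,0.1,-0.3,0.04,-0.9,0,0.1,-0.3,0.03,-0.9,0,0.1,-0.3,0.02,-0.9,0,0.1]
[-0.3,0.01,-0.9,0,0.1,-0.3,0,-0.9,0,0.1,-0.3,-0.01,-0.9,0,0.1,-0.3,-0.02,-0.9,0,0.1,-0.3,-0.03,-0.9,0,0.1,-0.3,-0.03,-0.9,0,0.1,-0.3,0,0,0.45,0,-0.3,0,0,0.45,0,-0.3,0,0,0.45,0,-0.3,0,0,0.45,0]
[-0.3,0,0,0.45,0,-0.3,0,0,0.45,0,-0.3,0,0,0.45,0,-0.3,0,0,0.45,0,-0.3,0,0,0,0,-0.3,0,0,0,0,-0.3,0,0,0,0,-0.3,0,0,0,0,-0.3,0,0,0,0,-0.3,0,0,0,0]
```

{"name": "play_rows", "arguments": {"steps": [-0.3,0,0,-0.76,0,-0.3,0,0,-0.76,0,-0.3,0,0,-0.76,0,-0.3,0,0,-0.76,0,-0.3,0,0,-0.76,0,-0.3,0.06,-0.89,0,0.1,-0.3,0.05,-0.89,0,0.1,-0.3,0.04,-0.9,0,0.1,-0.3,0.03,-0.9,0,0.1,-0.3,0.02,-0.9,0,0.1]}}

```text
time: 12.15
position: [0.4667, -0.198, 0.1201]
tool_rot: [0.047, 0.999, 0.0, -0.0]
ft_force: [-0.4, 0.9, -0.5]
grip_width: 0.0499
grip_force: 15.0
```

{"name": "play_rows", "arguments": {"steps": [-0.3,0.01,-0.9,0,0.1,-0.3,0,-0.9,0,0.1,-0.3,-0.01,-0.9,0,0.1,-0.3,-0.02,-0.9,0,0.1,-0.3,-0.03,-0.9,0,0.1,-0.3,-0.03,-0.9,0,0.1,-0.3,0,0,0,0,-0.3,0,0,0,0,-0.3,0,0,0.5,0,-0.3,0,0,0.5,0]}}

```text
time: 13.15
position: [0.4505, -0.3566, 0.0903]
tool_rot: [0.076, 0.997, 0.0, -0.0]
ft_force: [-0.3, 0.6, -1.6]
grip_width: 0.0496
grip_force: 15.0
```

{"name": "play_rows", "arguments": {"steps": [-0.3,0,0,0.5,0,-0.3,0,0,0.5,0,-0.3,0,0,0.5,0,-0.3,0,0,0.5,0,-0.3,0,0,0.4,0,-0.3,0,0,0.2,0,-0.3,0,0,0,0,-0.3,0,0,0,0,-0.3,0,0,0,0,-0.3,0,0,0,0]}}

```text
time: 14.15
position: [0.4509, -0.3584, 0.013]
tool_rot: [0.076, 0.997, -0.0, 0.0]
ft_force: [0.3, -0.5, -2.0]
grip_width: 0.0499
grip_force: 15.0
```

{"name": "play_rows", "arguments": {"steps": [-0.3,0,0,0.05,0,-0.3,0,0,0,0,0.6,0,0,0,0,0.6,0,0,0,0,0.6,0,0,0,0,0.6,0,0,-0.3,0,0.6,0,0,-0.9,0,0.6,0,0,-0.9,0,0.6,0,0,-0.9,0,0.6,0,0,-0.9,0]}}

```text
time: 15.15
position: [0.4506, -0.358, 0.1298]
tool_rot: [0.076, 0.997, -0.0, 0.0]
ft_force: [0.0, 0.0, -0.5]
grip_width: 0.0698
grip_force: 0.0
```

```bash
python3 - <<'E'
from plan import *
plan([(.526,.022,.13,-.04,-.3)])
E
```

```text
from [ 0.4506 -0.358   0.1298  1.4181]
[-0.3,-0.03,0.81,0,0.91,-0.3,0.04,0.81,0,0.91,-0.3,0.11,0.8,0,0.91,-0.3,0.18,0.79,0,0.91,-0.3,0.25,0.77,0,0.91,-0.3,0.32,0.74,0,0.91,-0.3,0.39,0.71,0,0.91,-0.3,0.45,0.67,0,0.91,-0.3,0.51,0.62,0,0.91,-0.3,0.57,0.58,0,0.91]
[-0.3,0.62,0.52,0,0.91,-0.3,0.66,0.46,0,0.91,-0.3,0.7,0.4,0,0.91,-0.3,0.73,0.34,0,0.91,-0.3,0.76,0.27,0,0.91,-0.3,0.78,0.2,0,0.91,-0.3,0,0,0,0,-0.3,0,0,0,0,-0.3,0,0,0,0,-0.3,0,0,0,0]
```

{"name": "play_rows", "arguments": {"steps": [-0.3,-0.03,0.81,0,0.91,-0.3,0.04,0.81,0,0.91,-0.3,0.11,0.8,0,0.91,-0.3,0.18,0.79,0,0.91,-0.3,0.25,0.77,0,0.91,-0.3,0.32,0.74,0,0.91,-0.3,0.39,0.71,0,0.91,-0.3,0.45,0.67,0,0.91,-0.3,0.51,0.62,0,0.91,-0.3,0.57,0.58,0,0.91]}}

```text
time: 16.15
position: [0.4983, -0.1192, 0.1288]
tool_rot: [0.508, 0.861, 0.0, 0.0]
ft_force: [0.5, 0.4, 0.3]
grip_width: 0.0305
grip_force: 0.0
```

{"name": "play_rows", "arguments": {"steps": [-0.3,0.62,0.52,0,0.91,-0.3,0.66,0.46,0,0.91,-0.3,0.7,0.4,0,0.91,-0.3,0.73,0.34,0,0.91,-0.3,0.76,0.27,0,0.91,-0.3,0.78,0.2,0,0.91,-0.3,0,0,0,0,-0.3,0,0,0,0,-0.3,0,0,0,0,-0.3,0,0,0,0]}}

```text
time: 17.15
position: [0.5262, 0.0212, 0.1282]
tool_rot: [0.721, 0.693, -0.0, 0.0]
ft_force: [-0.5, -0.6, -0.1]
grip_width: 0.0303
grip_force: 0.0
```

```bash
python3 - <<'E'
from plan import *
plan([(.526,.022,.026,-.04,-.3,9)])
E
```

```text
from [ 0.5262  0.0212  0.1282 -0.0388]
[-0.3,0,0,0.38,0,-0.3,0,0,0.38,0,-0.3,0,0,0.38,0,-0.3,0,0,0.38,0,-0.3,0,0,0.38,0,-0.3,0,0,0.38,0,-0.3,0,0,0.38,0,-0.3,0,0,0.38,0,-0.3,0,0,0.38,0,-0.3,0,0,0,0]
```

{"name": "play_rows", "arguments": {"steps": [-0.3,0,0,0.38,0,-0.3,0,0,0.38,0,-0.3,0,0,0.38,0,-0.3,0,0,0.38,0,-0.3,0,0,0.38,0,-0.3,0,0,0.38,0,-0.3,0,0,0.38,0,-0.3,0,0,0.38,0,-0.3,0,0,0.38,0,-0.3,0,0,0,0]}}

```text
time: 18.15
position: [0.5252, 0.0224, 0.0238]
tool_rot: [0.72, 0.694, -0.001, -0.001]
ft_force: [0.1, -0.3, -0.4]
grip_width: 0.0301
grip_force: 0.0
```

{"name": "play_rows", "arguments": {"steps": [-1,0,0,0,0,-1,0,0,0,0,-1,0,0,0,0,-1,0,0,0,0,-1,0,0,0,0,-1,0,0,0,0,-1,0,0,0,0,-1,0,0,0,0,-1,0,0,0,0,-1,0,0,0,0], "grip_force": 8}}

```text
time: 19.15
position: [0.5262, 0.0222, 0.0259]
tool_rot: [0.72, 0.694, -0.0, 0.0]
ft_force: [-1.7, 0.6, 5.8]
grip_width: 0.0108
grip_force: 8.0
```

{"name": "play_rows", "arguments": {"steps": [-1,0,-0.3,0,0,-1,0,-0.4,0,0,-1,0,-0.4,0,0,-1,0,-0.4,0,0,-1,0,-0.4,0,0,-1,0,-0.4,0,0,-1,0,-0.4,0,0,-1,0,-0.26,0,0,-1,0,0,0,0,-1,0,0,0,0]}}

```text
time: 20.15
position: [0.4364, 0.0258, 0.0258]
tool_rot: [0.72, 0.694, -0.0, -0.001]
ft_force: [-0.0, 1.3, 8.5]
grip_width: 0.0104
grip_force: 8.0
```

{"name": "play_rows", "arguments": {"steps": [-0.3,0,0,0,0,-0.3,0,0,0,0,-0.3,0,0,0,0,-0.3,0,0,-0.2,0,-0.3,0,0,-0.6,0,-0.3,0,0,-0.7,0,-0.3,0,0,-0.7,0,-0.3,0,0,-0.7,0,-0.3,0,0,-0.7,0,-0.3,0,0,0,0]}}

```text
time: 21.15
position: [0.4391, 0.0253, 0.1358]
tool_rot: [0.72, 0.694, 0.002, 0.002]
ft_force: [-0.5, 0.2, 0.5]
grip_width: 0.0305
grip_force: 0.0
```

```bash
python3 - <<'E'
from plan import *
plan([(.4973,.3190,.13,np.pi/2-.1,.4)])
E
```

```text
from [ 0.4391  0.0253  0.1358 -0.0378]
[0.4,0.62,0.1,0.01,-0.94,0.4,0.6,0.16,0.01,-0.94,0.4,0.59,0.21,0.01,-0.94,0.4,0.56,0.27,0.01,-0.94,0.4,0.54,0.32,0.01,-0.94,0.4,0.5,0.37,0.01,-0.94,0.4,0.47,0.41,0.01,-0.94,0.4,0.43,0.46,0.01,-0.94,0.4,0.38,0.49,0.01,-0.94,0.4,0.33,0.53,0.01,-0.94]
[0.4,0.28,0.56,0.01,-0.94,0.4,0.23,0.58,0.01,-0.94,0.4,0.17,0.6,0.01,-0.94,0.4,0.12,0.61,0.01,-0.94,0.4,0.06,0.62,0.01,-0.94,0.4,0,0.62,0.01,-0.94,0.4,0,0,0,0,0.4,0,0,0,0,0.4,0,0,0,0,0.4,0,0,0,0]
```

{"name": "play_rows", "arguments": {"steps": [0.4,0.62,0.1,0.01,-0.94,0.4,0.6,0.16,0.01,-0.94,0.4,0.59,0.21,0.01,-0.94,0.4,0.56,0.27,0.01,-0.94,0.4,0.54,0.32,0.01,-0.94,0.4,0.5,0.37,0.01,-0.94,0.4,0.47,0.41,0.01,-0.94,0.4,0.43,0.46,0.01,-0.94,0.4,0.38,0.49,0.01,-0.94,0.4,0.33,0.53,0.01,-0.94]}}

```text
time: 22.15
position: [0.474, 0.2098, 0.1294]
tool_rot: [0.326, 0.945, -0.001, -0.001]
ft_force: [0.0, -0.3, -0.2]
grip_width: 0.0611
grip_force: 0.0
```

{"name": "play_rows", "arguments": {"steps": [0.4,0.28,0.56,0.01,-0.94,0.4,0.23,0.58,0.01,-0.94,0.4,0.17,0.6,0.01,-0.94,0.4,0.12,0.61,0.01,-0.94,0.4,0.06,0.62,0.01,-0.94,0.4,0,0.62,0.01,-0.94,0.4,0,0,0,0,0.4,0,0,0,0,0.4,0,0,0,0,0.4,0,0,0,0]}}

```text
time: 23.15
position: [0.4965, 0.3182, 0.1284]
tool_rot: [0.053, 0.999, -0.0, -0.0]
ft_force: [-0.3, -0.1, -0.2]
grip_width: 0.0608
grip_force: 0.0
```

```bash
python3 - <<'E'
from plan import *
from fit import *
T=shot("top");pickle.dump(T,open("top2.pkl","wb"))
S=shot("scene");pickle.dump(S,open("scene2.pkl","wb"))
a=cv2.resize(T["image"][160:260,290:430],None,fx=5.6,fy=5.6,interpolation=cv2.INTER_CUBIC)[:,:,::-1]
cv2.imwrite("pics/t2.png",a)
b=cv2.resize(S["image"][190:340,190:400],None,fx=3.8,fy=3.8,interpolation=cv2.INTER_CUBIC)[:,:,::-1]
cv2.imwrite("pics/s2.png",b)
plan([(.4973,.3190,.018,np.pi/2-.1,.4,9)])
E
```

```text
from [0.4968 0.3184 0.1287 1.4647]
[0.4,0,0,0.41,-0.01,0.4,0,0,0.41,-0.01,0.4,0,0,0.41,-0.01,0.4,0,0,0.41,-0.01,0.4,0,0,0.41,-0.01,0.4,0,0,0.41,-0.01,0.4,0,0,0.41,-0.01,0.4,0,0,0.41,-0.01,0.4,0,0,0.41,-0.01,0.4,0,0,0,0]
```

View pics/t2.png

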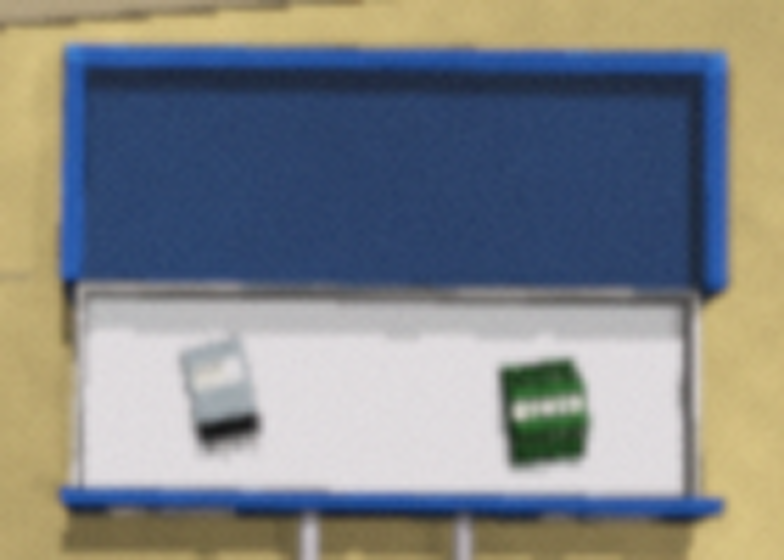

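View pics/s2.png

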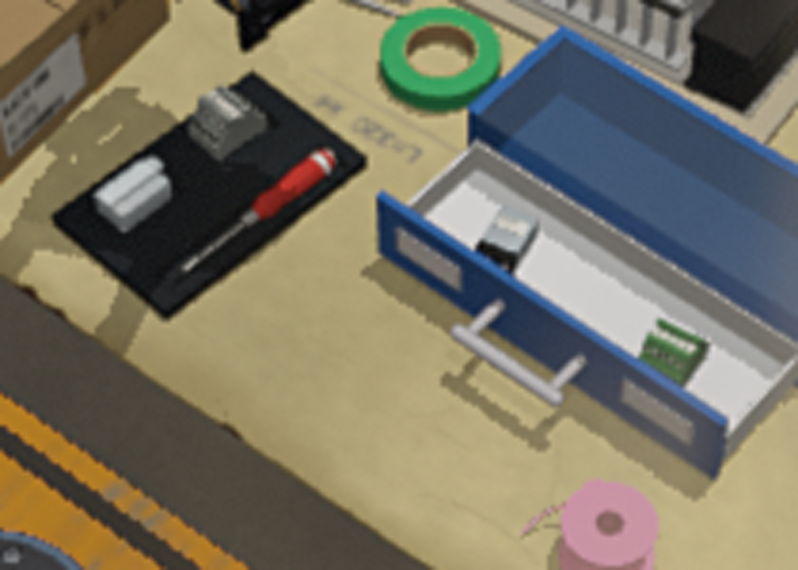

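```bash
python3 - <<'E'
from fit import *
T=pickle.load(open("top2.pkl","rb"));S=pickle.load(open("scene2.pkl","rb"))
t2=lambda L:[((u+.5)/5.6-.5+290,(v+.5)/5.6-.5+160) for u,v in L]
s2=lambda L:[((u+.5)/3.8-.5+190,(v+.5)/3.8-.5+190) for u,v in L]
print("green",ray(T,t2([(544,412)]),.03)[:,:2],"S top mid",ray(S,s2([(681,336)]),.048)[:,:2])
print("relay",ray(T,t2([(222,392)]),.023)[:,:2],ray(T,t2([(260,435),(180,345)]),.023)[:,:2])
print("front edge ends",ray(T,t2([(62,498),(720,508)]),.07)[:,:2], "back wall",ray(T,t2([(80,288),(698,292)]),.039)[:,:2])
print("S front ends",ray(S,s2([(380,193),(726,424)]),.07)[:,:2])
E
```

```text
green [[ 0.51605564 -0.04581551]] S top mid [[ 0.52123017 -0.05226161]]
relay [[0.52932699 0.09747255]] [[0.50944727 0.08087343]
 [0.55115988 0.11590828]]
front edge ends [[ 0.47944453  0.16796264]
 [ 0.46864959 -0.11372676]] back wall [[ 0.57573729  0.15990432]
 [ 0.56706568 -0.11477859]]
S front ends [[ 0.48183219  0.16451895]
 [ 0.468512   -0.11948346]]
```

{"name": "play_rows", "arguments": {"steps": [0.4,0,0,0.41,0,0.4,0,0,0.41,0,0.4,0,0,0.41,0,0.4,0,0,0.41,0,0.4,0,0,0.41,0,0.4,0,0,0.41,0,0.4,0,0,0.41,0,0.4,0,0,0.41,0,0.4,0,0,0.36,0,0.4,0,0,0,0]}}

```text
time: 24.25
position: [0.4957, 0.3186, 0.0177]
tool_rot: [0.052, 0.999, -0.001, -0.001]
ft_force: [-1.8, -1.5, -0.4]
grip_width: 0.0609
grip_force: 0.0
```

{"name": "play_rows", "arguments": {"steps": [-0.6,0,0,0,0,-0.6,0,0,0,0,-0.6,0,0,0,0,-0.6,0,0,0,0,-0.6,0,0,0,0,-0.6,0,0,0,0,-0.6,0,0,0,0,-0.6,0,0,0,0,-0.6,0,0,0,0,-0.6,0,0,0,0], "grip_force": 10}}

```text
time: 25.25
position: [0.4972, 0.3193, 0.02]
tool_rot: [0.052, 0.999, 0.0, 0.0]
ft_force: [-0.6, 1.2, 5.8]
grip_width: 0.0338
grip_force: 9.9
```

```bash
python3 - <<'E'
from plan import *
p=pose()
plan([(p[0],p[1],.13,p[3],-.6,5),(.523,.024,.13,np.pi/2-.04,-.6)])
E
```

```text
from [0.4972 0.3193 0.02   1.466 ]
[-0.6,0,0,-0.73,0,-0.6,0,0,-0.73,0,-0.6,0,0,-0.73,0,-0.6,0,0,-0.73,0,-0.6,0,0,-0.73,0,-0.6,-0.17,-0.88,0,-0.06,-0.6,-0.17,-0.88,0,-0.06,-0.6,-0.16,-0.88,0,-0.06,-0.6,-0.16,-0.88,0,-0.06,-0.6,-0.15,-0.89,0,-0.06]
[-0.6,-0.15,-0.89,0,-0.06,-0.6,-0.14,-0.89,0,-0.06,-0.6,-0.13,-0.89,0,-0.06,-0.6,-0.13,-0.89,0,-0.06,-0.6,-0.12,-0.89,0,-0.06,-0.6,-0.12,-0.89,0,-0.06,-0.6,0,0,0,0,-0.6,0,0,0,0,-0.6,0,0,0,0,-0.6,0,0,0,0]
```

{"name": "play_rows", "arguments": {"steps": [-0.6,0,0,-0.73,0,-0.6,0,0,-0.73,0,-0.6,0,0,-0.73,0,-0.6,0,0,-0.73,0,-0.6,0,0,-0.73,0,-0.6,-0.17,-0.88,0,-0.06,-0.6,-0.17,-0.88,0,-0.06,-0.6,-0.16,-0.88,0,-0.06,-0.6,-0.16,-0.88,0,-0.06,-0.6,-0.15,-0.89,0,-0.06]}}

```text
time: 26.25
position: [0.5083, 0.184, 0.1284]
tool_rot: [0.037, 0.999, -0.0, -0.001]
ft_force: [0.3, -0.2, -0.7]
grip_width: 0.0342
grip_force: 9.9
```

{"name": "play_rows", "arguments": {"steps": [-0.6,-0.15,-0.89,0,-0.06,-0.6,-0.14,-0.89,0,-0.06,-0.6,-0.13,-0.89,0,-0.06,-0.6,-0.13,-0.89,0,-0.06,-0.6,-0.12,-0.89,0,-0.06,-0.6,-0.12,-0.89,0,-0.06,-0.6,0,0,0,0,-0.6,0,0,0,0,-0.6,0,0,0,0,-0.6,0,0,0,0]}}

```text
time: 27.25
position: [0.5224, 0.0248, 0.1288]
tool_rot: [0.019, 1.0, 0.0, -0.0]
ft_force: [-0.7, -0.6, -1.0]
grip_width: 0.0341
grip_force: 9.9
```

```bash
python3 - <<'E'
from plan import *
plan([(.523,.024,.028,np.pi/2-.04,-.6,9)])
E
```

```text
from [0.5224 0.0248 0.1288 1.5334]
[-0.6,0,0,0.37,0,-0.6,0,0,0.37,0,-0.6,0,0,0.37,0,-0.6,0,0,0.37,0,-0.6,0,0,0.37,0,-0.6,0,0,0.37,0,-0.6,0,0,0.37,0,-0.6,0,0,0.37,0,-0.6,0,0,0.37,0,-0.6,0,0,0,0]
```

{"name": "play_rows", "arguments": {"steps": [-0.6,0,0,0.37,0,-0.6,0,0,0.37,0,-0.6,0,0,0.37,0,-0.6,0,0,0.37,0,-0.6,0,0,0.37,0,-0.6,0,0,0.37,0,-0.6,0,0,0.37,0,-0.6,0,0,0.37,0,-0.6,0,0,0.37,0,-0.6,0,0,0,0]}}

```text
time: 28.25
position: [0.5223, 0.0238, 0.0277]
tool_rot: [0.019, 1.0, 0.0, -0.001]
ft_force: [-0.6, 0.3, -0.1]
grip_width: 0.0341
grip_force: 10.0
```

{"name": "play_rows", "arguments": {"steps": [-0.6,0,0,0,0,-0.6,0,0,0,0,0.15,0,0,0,0,0.15,0,0,0,0,0.15,0,0,0,0,0.15,0,0,-0.3,0,0.15,0,0,-0.8,0,0.15,0,0,-0.8,0,0.15,0,0,-0.8,0,0.15,0,0,-0.8,0]}}

```text
time: 29.25
position: [0.5227, 0.0238, 0.1357]
tool_rot: [0.019, 1.0, -0.0, 0.0]
ft_force: [1.2, 0.2, 0.1]
grip_width: 0.05
grip_force: 0.0
```

```bash
python3 - <<'E'
from plan import *
plan([(.518,-.0485,.13,np.pi/2+.11,.25),(.518,-.0485,.027,np.pi/2+.11,.25,6)])
E
```

```text
from [0.5227 0.0238 0.1357 1.532 ]
[0.25,0.02,-0.81,0.06,-0.5,0.25,0.06,-0.8,0.06,-0.5,0.25,0.1,-0.8,0.06,-0.5,0.25,0,0,0.57,0,0.25,0,0,0.57,0,0.25,0,0,0.57,0,0.25,0,0,0.57,0,0.25,0,0,0.57,0,0.25,0,0,0.57,0,0.25,0,0,0,0]
```

{"name": "play_rows", "arguments": {"steps": [0.25,0.02,-0.81,0.06,-0.5,0.25,0.06,-0.8,0.06,-0.5,0.25,0.1,-0.8,0.06,-0.5,0.25,0,0,0,0,0.25,0,0,0,0,0.25,0,0,0.5,0,0.25,0,0,0.5,0,0.25,0,0,0,0,0.25,0,0,0,0,0.25,0,0,0,0]}}

```text
time: 30.25
position: [0.5188, -0.0482, 0.0993]
tool_rot: [-0.056, 0.998, -0.0, 0.001]
ft_force: [-0.5, -0.7, -0.3]
grip_width: 0.0546
grip_force: 0.0
```

```bash
python3 - <<'E'
from plan import *
from fit import *
S=shot("scene")
cv2.imwrite("pics/s3.png",cv2.resize(S["image"][190:340,270:430],None,fx=3.8,fy=3.8,interpolation=cv2.INTER_CUBIC)[:,:,::-1])
plan([(.518,-.0485,.027,np.pi/2+.11,.25,8)])
E
```

```text
from [ 0.5188 -0.0483  0.0994  1.6824]
[0.25,0,0,0.3,0,0.25,0,0,0.3,0,0.25,0,0,0.3,0,0.25,0,0,0.3,0,0.25,0,0,0.3,0,0.25,0,0,0.3,0,0.25,0,0,0.3,0,0.25,0,0,0.3,0,0.25,0,0,0,0,0.25,0,0,0,0]
```

View pics/s3.png

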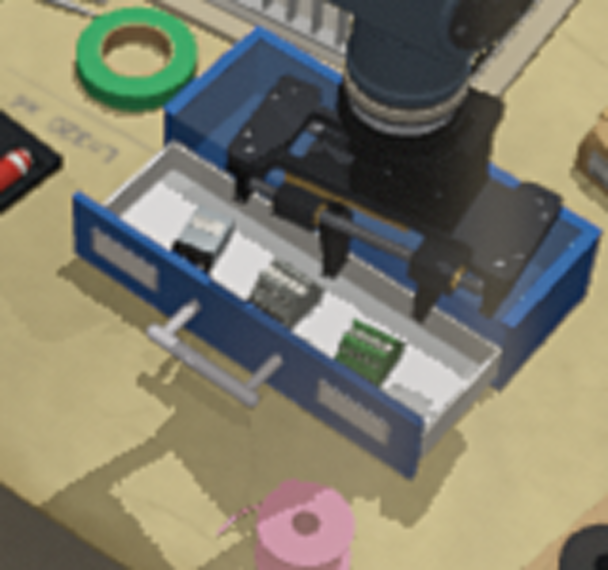

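{"name": "play_rows", "arguments": {"steps": [0.25,0,0,0.3,0,0.25,0,0,0.3,0,0.25,0,0,0.3,0,0.25,0,0,0.3,0,0.25,0,0,0.3,0,0.25,0,0,0.3,0,0.25,0,0,0.3,0,0.25,0,0,0.25,0,0.25,0,0,0,0,0.25,0,0,0,0]}}

```text
time: 31.3
position: [0.5183, -0.0486, 0.028]
tool_rot: [-0.056, 0.998, 0.0, -0.0]
ft_force: [0.4, -0.1, 0.5]
grip_width: 0.0544
grip_force: 0.0
```

{"name": "play_rows", "arguments": {"steps": [-0.6,0,0,0,0,-0.6,0,0,0,0,-0.6,0,0,0,0,-0.6,0,0,0,0,-0.6,0,0,0,0,-0.6,0,0,0,0,-0.6,0,0,0,0,-0.6,0,0,0,0,-0.6,0,0,0,0,-0.6,0,0,0,0], "grip_force": 10}}

```text
time: 32.3
position: [0.5184, -0.0486, 0.0285]
tool_rot: [-0.056, 0.998, -0.0, 0.0]
ft_force: [-0.1, -0.2, 5.8]
grip_width: 0.0335
grip_force: 10.0
```

```bash
python3 - <<'E'
from plan import *
p=pose()
plan([(p[0],p[1],.13,p[3],-.6,5),(.4975,.3193,.13,np.pi/2-.1,-.6)])
E
```

```text
from [ 0.5184 -0.0486  0.0285  1.682 ]
[-0.6,0,0,-0.68,0,-0.6,0,0,-0.68,0,-0.6,0,0,-0.68,0,-0.6,0,0,-0.68,0,-0.6,0,0,-0.68,0,-0.6,-0.05,0.88,0,0.15,-0.6,-0.03,0.88,0,0.15,-0.6,-0.02,0.88,0,0.15,-0.6,-0.01,0.88,0,0.15,-0.6,0.01,0.88,0,0.15]
[-0.6,0.02,0.88,0,0.15,-0.6,0.03,0.88,0,0.15,-0.6,0.04,0.88,0,0.15,-0.6,0.06,0.88,0,0.15,-0.6,0.07,0.87,0,0.15,-0.6,0.08,0.87,0,0.15,-0.6,0.1,0.87,0,0.15,-0.6,0.11,0.87,0,0.15,-0.6,0.12,0.87,0,0.15,-0.6,0,0,0,0]
```

{"name": "play_rows", "arguments": {"steps": [-0.6,0,0,-0.68,0,-0.6,0,0,-0.68,0,-0.6,0,0,-0.68,0,-0.6,0,0,-0.68,0,-0.6,0,0,-0.68,0,-0.6,-0.05,0.88,0,0.15,-0.6,-0.03,0.88,0,0.15,-0.6,-0.02,0.88,0,0.15,-0.6,-0.01,0.88,0,0.15,-0.6,0.01,0.88,0,0.15]}}

```text
time: 33.3
position: [0.51, 0.0841, 0.1297]
tool_rot: [-0.018, 1.0, -0.0, -0.0]
ft_force: [0.2, 0.0, -0.2]
grip_width: 0.0335
grip_force: 10.0
```

{"name": "play_rows", "arguments": {"steps": [-0.6,0.02,0.88,0,0.15,-0.6,0.03,0.88,0,0.15,-0.6,0.04,0.88,0,0.15,-0.6,0.06,0.88,0,0.15,-0.6,0.07,0.87,0,0.15,-0.6,0.08,0.87,0,0.15,-0.6,0.1,0.87,0,0.15,-0.6,0.11,0.87,0,0.15,-0.6,0.12,0.87,0,0.15,-0.6,0,0,0,0]}}

```text
time: 34.3
position: [0.4968, 0.3227, 0.1296]
tool_rot: [0.048, 0.999, 0.001, 0.0]
ft_force: [-0.1, 0.2, -0.9]
grip_width: 0.034
grip_force: 10.0
```

{"name": "play_rows", "arguments": {"steps": [-0.6,0,0,0,0,-0.6,0,0,0.5,0,-0.6,0,0,0.5,0,-0.6,0,0,0.5,0,-0.6,0,0,0.5,0,-0.6,0,0,0.5,0,-0.6,0,0,0,0,-0.6,0,0,0,0,-0.6,0,0,0,0,-0.6,0,0,0,0]}}

```text
time: 35.3
position: [0.4978, 0.3201, 0.056]
tool_rot: [0.049, 0.999, 0.0, 0.001]
ft_force: [-0.4, -0.4, 0.2]
grip_width: 0.0338
grip_force: 10.0
```

```bash
python3 - <<'E'
from plan import *
from fit import *
S=shot("scene");pickle.dump(S,open("scene4.pkl","wb"))
p=pose();im=cv2.resize(S["image"][170:280,190:320],None,fx=5,fy=5,interpolation=cv2.INTER_CUBIC)[:,:,::-1].copy()
a=p[3]-np.pi/2;c,s=np.cos(a),np.sin(a)
for h in(-.0145,.0215):
    q=((proj(S,[(p[0]+c*u-s*v,p[1]+s*u+c*v,p[2]+h) for u,v,_ in rect(.046,.034,0)])-[190,170]+.5)*5).astype(int);cv2.polylines(im,[q],True,(0,0,255),1)
a=-.104;c,s=np.cos(a),np.sin(a)
for L in(rect(.056,.046,.012,.045,.03),rect(.19,.12,.012)):
    q=((proj(S,[(.4498+c*u-s*v,.2935+s*u+c*v,z) for u,v,z in L])-[190,170]+.5)*5).astype(int);cv2.polylines(im,[q],True,(255,255,0),1)
cv2.imwrite("pics/s4.png",im)
plan([(.4977,.3190,.020,np.pi/2-.1,-.6,5)])
E
```

```text
from [0.4978 0.3201 0.0559 1.4721]
[-0.6,0,-0.01,0.24,0,-0.6,0,-0.01,0.24,0,-0.6,0,-0.01,0.24,0,-0.6,0,-0.01,0.24,0,-0.6,0,-0.01,0.24,0,-0.6,0,0,0,0,-0.6,0,0,0,0,-0.6,0,0,0,0,-0.6,0,0,0,0,-0.6,0,0,0,0]
```

View pics/s4.png

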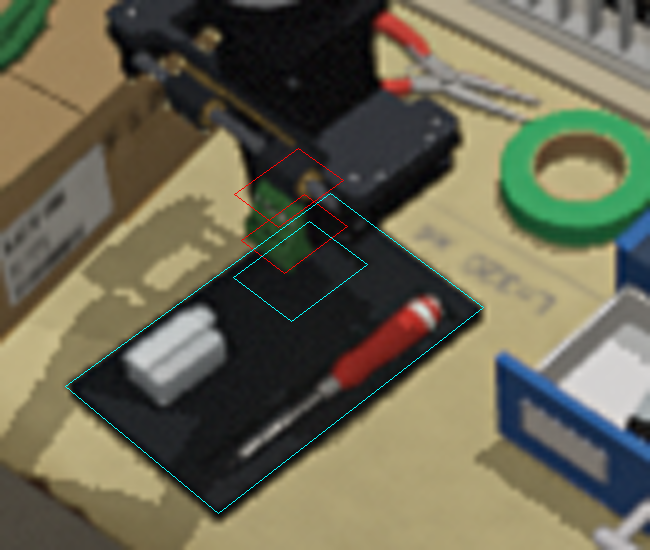

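{"name": "play_rows", "arguments": {"steps": [-0.6,0,-0.01,0.24,0,-0.6,0,-0.01,0.24,0,-0.6,0,-0.01,0.24,0,-0.6,0,-0.01,0.24,0,-0.6,0,-0.01,0.2,0,-0.6,0,0,0,0,-0.6,0,0,0,0,-0.6,0,0,0,0,-0.6,0,0,0,0,-0.6,0,0,0,0]}}

```text
time: 36.35
position: [0.4971, 0.3184, 0.0204]
tool_rot: [0.049, 0.999, 0.0, 0.0]
ft_force: [0.1, 0.2, -0.0]
grip_width: 0.034
grip_force: 10.0
```

{"name": "play_rows", "arguments": {"steps": [-0.6,0,0,0.02,0,-0.6,0,0,0,0,0.2,0,0,0,0,0.2,0,0,0,0,0.2,0,0,0,0,0.2,0,0,-0.3,0,0.2,0,0,-0.8,0,0.2,0,0,-0.9,0,0.2,0,0,-0.9,0,0.2,0,0,-0.9,0]}}

```text
time: 37.35
position: [0.497, 0.3183, 0.1355]
tool_rot: [0.049, 0.999, 0.0, 0.0]
ft_force: [0.6, 0.8, -0.2]
grip_width: 0.0523
grip_force: 0.0
```

```bash
python3 - <<'E'
from plan import *
plan([(.4372,.0255,.13,-.04,-.3)])
E
```

```text
from [0.497  0.3183 0.1355 1.472 ]
[-0.3,0.06,-0.62,0.01,0.95,-0.3,0.01,-0.62,0.01,0.95,-0.3,-0.05,-0.62,0.01,0.95,-0.3,-0.11,-0.61,0.01,0.95,-0.3,-0.17,-0.6,0.01,0.95,-0.3,-0.23,-0.58,0.01,0.95,-0.3,-0.28,-0.56,0.01,0.95,-0.3,-0.33,-0.53,0.01,0.95,-0.3,-0.38,-0.49,0.01,0.95,-0.3,-0.42,-0.46,0.01,0.95]
[-0.3,-0.46,-0.41,0.01,0.95,-0.3,-0.5,-0.37,0.01,0.95,-0.3,-0.53,-0.32,0.01,0.95,-0.3,-0.56,-0.27,0.01,0.95,-0.3,-0.58,-0.21,0.01,0.95,-0.3,-0.6,-0.16,0.01,0.95,-0.3,0,0,0,0,-0.3,0,0,0,0,-0.3,0,0,0,0,-0.3,0,0,0,0]
```

{"name": "play_rows", "arguments": {"steps": [-0.3,0.06,-0.62,0.01,0.95,-0.3,0.01,-0.62,0.01,0.95,-0.3,-0.05,-0.62,0.01,0.95,-0.3,-0.11,-0.61,0.01,0.95,-0.3,-0.17,-0.6,0.01,0.95,-0.3,-0.23,-0.58,0.01,0.95,-0.3,-0.28,-0.56,0.01,0.95,-0.3,-0.33,-0.53,0.01,0.95,-0.3,-0.38,-0.49,0.01,0.95,-0.3,-0.42,-0.46,0.01,0.95]}}

```text
time: 38.35
position: [0.4592, 0.1348, 0.1315]
tool_rot: [0.502, 0.865, 0.0, 0.0]
ft_force: [-0.0, 0.1, -0.2]
grip_width: 0.0305
grip_force: 0.0
```

{"name": "play_rows", "arguments": {"steps": [-0.3,-0.46,-0.41,0.01,0.95,-0.3,-0.5,-0.37,0.01,0.95,-0.3,-0.53,-0.32,0.01,0.95,-0.3,-0.56,-0.27,0.01,0.95,-0.3,-0.58,-0.21,0.01,0.95,-0.3,-0.6,-0.16,0.01,0.95,-0.3,0,0,0,0,-0.3,0,0,0,0,-0.3,0,0,0,0,-0.3,0,0,0,0]}}

```text
time: 39.35
position: [0.4361, 0.0271, 0.1291]
tool_rot: [0.723, 0.691, 0.0, 0.0]
ft_force: [0.4, -0.0, -0.1]
grip_width: 0.0308
grip_force: 0.0
```

```bash
python3 - <<'E'
from plan import *
from fit import *
T=shot("top");S=shot("scene")
a=cv2.resize(T["image"][155:305,215:425],None,fx=3.8,fy=3.8,interpolation=cv2.INTER_CUBIC)[:,:,::-1]
b=cv2.resize(S["image"][180:290,190:320],None,fx=3.6,fy=3.6,interpolation=cv2.INTER_CUBIC)[:,:,::-1]
cv2.imwrite("pics/t5.png",a);cv2.imwrite("pics/s5.png",b)
plan([(.4372,.0255,.026,-.04,-.3,9)])
E
```

```text
from [ 0.436   0.027   0.129  -0.0465]
[-0.3,-0.01,0,0.38,-0.01,-0.3,-0.01,0,0.38,-0.01,-0.3,-0.01,0,0.38,-0.01,-0.3,-0.01,0,0.38,-0.01,-0.3,-0.01,0,0.38,-0.01,-0.3,-0.01,0,0.38,-0.01,-0.3,-0.01,0,0.38,-0.01,-0.3,-0.01,0,0.38,-0.01,-0.3,-0.01,0,0.38,-0.01,-0.3,0,0,0,0]
```

View pics/t5.png

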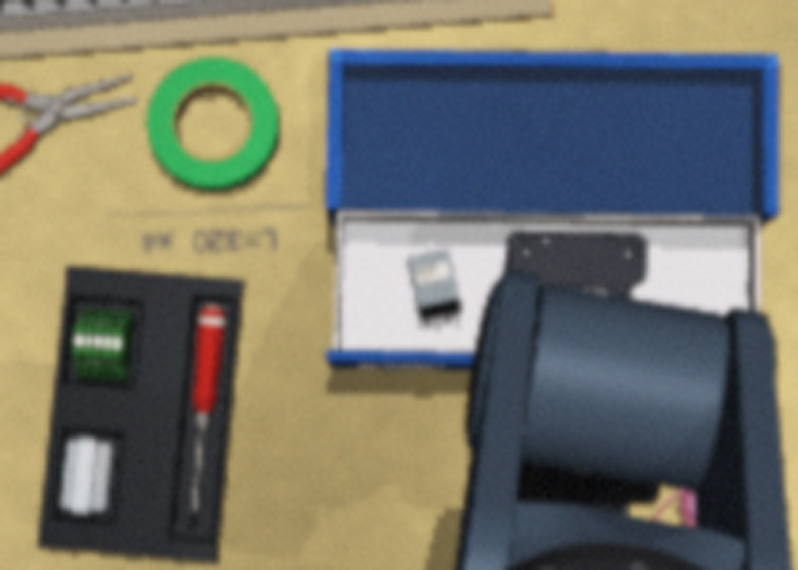

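View pics/s5.png

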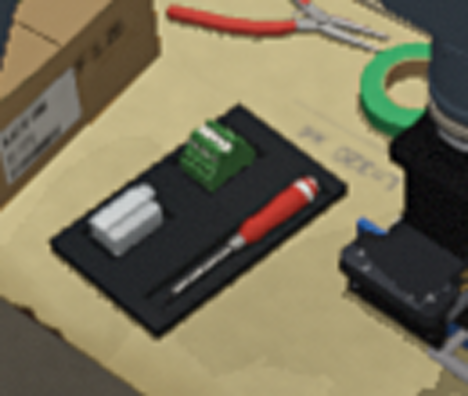

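{"name": "play_rows", "arguments": {"steps": [-0.3,-0.01,0,0.38,0,-0.3,-0.01,0,0.38,0,-0.3,-0.01,0,0.38,0,-0.3,-0.01,0,0.38,0,-0.3,-0.01,0,0.38,0,-0.3,-0.01,0,0.38,0,-0.3,-0.01,0,0.38,0,-0.3,-0.01,0,0.38,0,-0.3,-0.01,0,0.38,0,-0.3,0,0,0,0]}}

```text
time: 40.45
position: [0.4353, 0.0242, 0.0253]
tool_rot: [0.724, 0.69, -0.001, -0.001]
ft_force: [-0.4, -0.4, 0.3]
grip_width: 0.0307
grip_force: 0.0
```

{"name": "play_rows", "arguments": {"steps": [-1,0,0,0,0,-1,0,0,0,0,-1,0,0,0,0,-1,0,0,0,0,-1,0,0,0,0,-1,0,0,0,0,-1,0,0,0,0,-1,0,0,0,0,-1,0,0,0,0,-1,0,0,0,0], "grip_force": 8}}

```text
time: 41.45
position: [0.4362, 0.0237, 0.0268]
tool_rot: [0.724, 0.69, 0.0, 0.0]
ft_force: [-0.1, 1.6, 5.6]
grip_width: 0.0105
grip_force: 8.0
```

{"name": "play_rows", "arguments": {"steps": [-1,0,0.2,0,0,-1,0,0.35,0,0,-1,0,0.4,0,0,-1,0,0.4,0,0,-1,0,0.4,0,0,-1,0,0.4,0,0,-1,0,0.35,0,0,-1,0,0.3,0,0,-1,0,0.15,0,0,-1,0,0,0,0]}}

```text
time: 42.45
position: [0.5254, 0.0201, 0.0268]
tool_rot: [0.724, 0.69, 0.001, 0.0]
ft_force: [1.7, 4.7, 5.9]
grip_width: 0.0107
grip_force: 8.0
```

```bash
python3 - <<'E'
from plan import *
o=robot.get_obs();print(pose(o),o["ft_force"])
E
```

```text
[ 0.52541022  0.02012206  0.02678219 -0.04857972] [1.74325484 4.67662569 5.88263047]
```

{"name": "play_rows", "arguments": {"steps": [-1,0,0.03,0,0,-1,0,0.03,0,0,-1,0,0,0,0,-1,0,0,0,0,-1,0,0,0,0,-1,0,0,0,0,-1,0,0,0,0,-1,0,0,0,0,-1,0,0,0,0,-1,0,0,0,0]}}

```text
time: 43.45
position: [0.5257, 0.0201, 0.0268]
tool_rot: [0.724, 0.69, 0.0, -0.0]
ft_force: [-0.8, 3.7, 6.4]
grip_width: 0.0106
grip_force: 8.0
```

{"name": "play_rows", "arguments": {"steps": [-1,0,0.05,0,0,-1,0,0.05,0,0,-1,0,0,0,0,-1,0,0,0,0,-1,0,0,0,0,-1,0,0,0,0,-1,0,0,0,0,-1,0,0,0,0,-1,0,0,0,0,-1,0,0,0,0]}}

```text
time: 44.45
position: [0.526, 0.0201, 0.0267]
tool_rot: [0.724, 0.69, -0.002, -0.002]
ft_force: [-4.5, 3.3, 9.1]
grip_width: 0.0106
grip_force: 8.0
```

{"name": "play_rows", "arguments": {"steps": [-1,0,-0.12,0,0,-1,0,0,0,0,-0.4,0,0,0,0,-0.4,0,0,0,0,-0.4,0,0,0,0,-0.4,0,0,-0.3,0,-0.4,0,0,-0.8,0,-0.4,0,0,-0.9,0,-0.4,0,0,-0.9,0,-0.4,0,0,-0.9,0]}}

```text
time: 45.45
position: [0.5252, 0.0193, 0.1418]
tool_rot: [0.724, 0.69, -0.0, 0.0]
ft_force: [1.0, 0.7, 0.3]
grip_width: 0.026
grip_force: 0.0
```

```bash
python3 - <<'E'
from plan import *
plan([(.4655,-.2546,.13,1.416,1)])
E
```

```text
from [ 0.5252  0.0193  0.1418 -0.0481]
[1,-0.58,-0.1,0.02,-0.92,1,-0.56,-0.15,0.02,-0.92,1,-0.55,-0.2,0.02,-0.92,1,-0.53,-0.25,0.02,-0.92,1,-0.5,-0.3,0.02,-0.92,1,-0.47,-0.34,0.02,-0.92,1,-0.44,-0.38,0.02,-0.92,1,-0.4,-0.42,0.02,-0.92,1,-0.36,-0.46,0.02,-0.92,1,-0.32,-0.49,0.02,-0.92]
[1,-0.27,-0.52,0.02,-0.92,1,-0.23,-0.54,0.02,-0.92,1,-0.18,-0.56,0.02,-0.92,1,-0.12,-0.57,0.02,-0.92,1,-0.07,-0.58,0.02,-0.92,1,-0.02,-0.58,0.02,-0.92,1,0,0,0,0,1,0,0,0,0,1,0,0,0,0,1,0,0,0,0]
```

{"name": "play_rows", "arguments": {"steps": [1,-0.58,-0.1,0.02,-0.92,1,-0.56,-0.15,0.02,-0.92,1,-0.55,-0.2,0.02,-0.92,1,-0.53,-0.25,0.02,-0.92,1,-0.5,-0.3,0.02,-0.92,1,-0.47,-0.34,0.02,-0.92,1,-0.44,-0.38,0.02,-0.92,1,-0.4,-0.42,0.02,-0.92,1,-0.36,-0.46,0.02,-0.92,1,-0.32,-0.49,0.02,-0.92]}}

```text
time: 46.45
position: [0.4878, -0.1523, 0.1348]
tool_rot: [0.341, 0.94, -0.0, 0.0]
ft_force: [0.4, 0.1, -1.2]
grip_width: 0.0862
grip_force: 0.0
```

{"name": "play_rows", "arguments": {"steps": [1,-0.27,-0.52,0.02,-0.92,1,-0.23,-0.54,0.02,-0.92,1,-0.18,-0.56,0.02,-0.92,1,-0.12,-0.57,0.02,-0.92,1,-0.07,-0.58,0.02,-0.92,1,-0.02,-0.58,0.02,-0.92,1,0,0,0,0,1,0,0,0,0,1,0,0,0,0,1,0,0,0,0]}}

```text
time: 47.45
position: [0.4662, -0.2534, 0.1308]
tool_rot: [0.073, 0.997, 0.0, -0.0]
ft_force: [-1.0, 0.0, 0.2]
grip_width: 0.0868
grip_force: 0.0
```

```bash
python3 - <<'E'
from plan import *
plan([(.4655,-.2546,.013,1.416,1,9)])
E
```

```text
from [ 0.4662 -0.2534  0.1308  1.4243]
[1,0,0,0.44,0.01,1,0,0,0.44,0.01,1,0,0,0.44,0.01,1,0,0,0.44,0.01,1,0,0,0.44,0.01,1,0,0,0.44,0.01,1,0,0,0.44,0.01,1,0,0,0.44,0.01,1,0,0,0.44,0.01,1,0,0,0,0]
```

{"name": "play_rows", "arguments": {"steps": [1,0,0,0.44,0.01,1,0,0,0.44,0.01,1,0,0,0.44,0.01,1,0,0,0.44,0.01,1,0,0,0.44,0.01,1,0,0,0.44,0.01,1,0,0,0.44,0.01,1,0,0,0.44,0.01,1,0,0,0.4,0,1,0,0,0,0]}}

```text
time: 48.45
position: [0.4653, -0.2538, 0.0113]
tool_rot: [0.077, 0.997, 0.001, -0.001]
ft_force: [-0.5, -0.8, 0.2]
grip_width: 0.0869
grip_force: 0.0
```

{"name": "play_rows", "arguments": {"steps": [-0.2,0,0,0,0,-0.2,0,0,0,0,-0.2,0,0,0,0,-0.2,0,0,0,0,-0.2,0,0,0,0,-0.2,0,0,0,0,-0.2,0,0,0,0,-0.2,0,0,0,0,-0.2,0,0,0,0,-0.2,0,0,0,0], "grip_force": 15}}

```text
time: 49.45
position: [0.4665, -0.2547, 0.0136]
tool_rot: [0.077, 0.997, -0.0, 0.0]
ft_force: [-0.4, 0.3, 5.0]
grip_width: 0.0592
grip_force: 15.0
```

```bash
python3 - <<'E'
from plan import *
p=pose()
plan([(p[0],p[1],.12,p[3],-.2,5),(.4775,.1232,.12,1.281,-.2)])
E
```

```text
from [ 0.4665 -0.2547  0.0136  1.416 ]
[-0.2,0,0,-0.71,0,-0.2,0,0,-0.71,0,-0.2,0,0,-0.71,0,-0.2,0,0,-0.71,0,-0.2,0,0,-0.71,0,-0.2,0.11,0.83,0,0.09,-0.2,0.11,0.83,0,0.09,-0.2,0.12,0.83,0,0.09,-0.2,0.13,0.83,0,0.09,-0.2,0.14,0.83,0,0.09]
[-0.2,0.14,0.83,0,0.09,-0.2,0.15,0.83,0,0.09,-0.2,0.16,0.83,0,0.09,-0.2,0.16,0.82,0,0.09,-0.2,0.17,0.82,0,0.09,-0.2,0.18,0.82,0,0.09,-0.2,0.19,0.82,0,0.09,-0.2,0.19,0.82,0,0.09,-0.2,0.2,0.82,0,0.09,-0.2,0.21,0.81,0,0.09]
```

{"name": "play_rows", "arguments": {"steps": [-0.2,0,0,-0.71,0,-0.2,0,0,-0.71,0,-0.2,0,0,-0.71,0,-0.2,0,0,-0.71,0,-0.2,0,0,-0.71,0,-0.2,0.11,0.83,0,0.09,-0.2,0.11,0.83,0,0.09,-0.2,0.12,0.83,0,0.09,-0.2,0.13,0.83,0,0.09,-0.2,0.14,0.83,0,0.09]}}

```text
time: 50.45
position: [0.469, -0.1275, 0.1192]
tool_rot: [0.1, 0.995, 0.0, -0.001]
ft_force: [0.4, -0.9, -1.2]
grip_width: 0.059
grip_force: 15.0
```

{"name": "play_rows", "arguments": {"steps": [-0.2,0.14,0.83,0,0.09,-0.2,0.15,0.83,0,0.09,-0.2,0.16,0.83,0,0.09,-0.2,0.16,0.82,0,0.09,-0.2,0.17,0.82,0,0.09,-0.2,0.18,0.82,0,0.09,-0.2,0.19,0.82,0,0.09,-0.2,0.19,0.82,0,0.09,-0.2,0.2,0.82,0,0.09,-0.2,0.21,0.81,0,0.09]}}

```text
time: 51.45
position: [0.4767, 0.1245, 0.1191]
tool_rot: [0.145, 0.989, -0.0, -0.001]
ft_force: [-0.4, 0.2, -1.6]
grip_width: 0.0594
grip_force: 15.0
```

{"name": "play_rows", "arguments": {"steps": [-0.2,0,0,0,0,-0.2,0,0,0,0,-0.2,0,0,0.5,0,-0.2,0,0,0.5,0,-0.2,0,0,0.5,0,-0.2,0,0,0.5,0,-0.2,0,0,0.5,0,-0.2,0,0,0,0,-0.2,0,0,0,0,-0.2,0,0,0,0]}}

```text
time: 52.45
position: [0.4778, 0.123, 0.0452]
tool_rot: [0.145, 0.989, 0.0, 0.001]
ft_force: [-0.0, 0.3, -1.4]
grip_width: 0.0594
grip_force: 15.0
```

```bash
python3 - <<'E'
from plan import *
plan([(.4775,.1232,.0095,1.281,-.2,6)])
E
```

```text
from [0.4778 0.123  0.0452 1.2803]
[-0.2,0,0,0.2,0,-0.2,0,0,0.2,0,-0.2,0,0,0.2,0,-0.2,0,0,0.2,0,-0.2,0,0,0.2,0,-0.2,0,0,0.2,0,-0.2,0,0,0,0,-0.2,0,0,0,0,-0.2,0,0,0,0,-0.2,0,0,0,0]
```

{"name": "play_rows", "arguments": {"steps": [-0.2,0,0,0.2,0,-0.2,0,0,0.2,0,-0.2,0,0,0.2,0,-0.2,0,0,0.2,0,-0.2,0,0,0.2,0,-0.2,0,0,0.2,0,-0.2,0,0,0,0,-0.2,0,0,0,0,-0.2,0,0,0,0,-0.2,0,0,0,0]}}

```text
time: 53.45
position: [0.4773, 0.1234, 0.0086]
tool_rot: [0.144, 0.99, -0.0, -0.0]
ft_force: [0.2, 0.5, -1.5]
grip_width: 0.0594
grip_force: 15.0
```

{"name": "play_rows", "arguments": {"steps": [-0.2,0,0,0,0,0.7,0,0,0,0,0.7,0,0,0,0,0.7,0,0,0,0,0.7,0,0,0,0,0.7,0,0,-0.3,0,0.7,0,0,-0.8,0,0.7,0,0,-0.9,0,0.7,0,0,-0.9,0,0.7,0,0,-0.9,0]}}

```text
time: 54.45
position: [0.477, 0.1234, 0.1243]
tool_rot: [0.144, 0.99, 0.0, 0.0]
ft_force: [0.0, 0.1, -0.3]
grip_width: 0.0742
grip_force: 0.0
```

```bash
python3 - <<'E'
from plan import *
plan([(.4507,-.3581,.13,1.418,.8)],vmax=.95)
E
```

```text
from [0.477  0.1234 0.1243 1.281 ]
[0.8,-0.22,-0.92,-0.01,-0.08,0.8,-0.21,-0.92,-0.01,-0.08,0.8,-0.21,-0.92,-0.01,-0.08,0.8,-0.2,-0.92,-0.01,-0.08,0.8,-0.19,-0.93,-0.01,-0.08,0.8,-0.18,-0.93,-0.01,-0.08,0.8,-0.18,-0.93,-0.01,-0.08,0.8,-0.17,-0.93,-0.01,-0.08,0.8,-0.16,-0.93,-0.01,-0.08,0.8,-0.15,-0.93,-0.01,-0.08]
[0.8,-0.15,-0.93,-0.01,-0.08,0.8,-0.14,-0.94,-0.01,-0.08,0.8,-0.13,-0.94,-0.01,-0.08,0.8,-0.12,-0.94,-0.01,-0.08,0.8,-0.12,-0.94,-0.01,-0.08,0.8,-0.11,-0.94,-0.01,-0.08,0.8,-0.1,-0.94,-0.01,-0.08,0.8,0,0,0,0,0.8,0,0,0,0,0.8,0,0,0,0]
```

{"name": "play_rows", "arguments": {"steps": [0.8,-0.22,-0.92,-0.01,-0.08,0.8,-0.21,-0.92,-0.01,-0.08,0.8,-0.21,-0.92,-0.01,-0.08,0.8,-0.2,-0.92,-0.01,-0.08,0.8,-0.19,-0.93,-0.01,-0.08,0.8,-0.18,-0.93,-0.01,-0.08,0.8,-0.18,-0.93,-0.01,-0.08,0.8,-0.17,-0.93,-0.01,-0.08,0.8,-0.16,-0.93,-0.01,-0.08,0.8,-0.15,-0.93,-0.01,-0.08]}}

```text
time: 55.45
position: [0.4615, -0.1607, 0.1263]
tool_rot: [0.105, 0.995, -0.0, 0.0]
ft_force: [0.1, -0.2, 0.1]
grip_width: 0.0787
grip_force: 0.0
```

{"name": "play_rows", "arguments": {"steps": [0.8,-0.15,-0.93,-0.01,-0.08,0.8,-0.14,-0.94,-0.01,-0.08,0.8,-0.13,-0.94,-0.01,-0.08,0.8,-0.12,-0.94,-0.01,-0.08,0.8,-0.12,-0.94,-0.01,-0.08,0.8,-0.11,-0.94,-0.01,-0.08,0.8,-0.1,-0.94,-0.01,-0.08,0.8,0,0,0,0,0.8,0,0,0,0,0.8,0,0,0,0]}}

```text
time: 56.45
position: [0.4506, -0.3567, 0.1278]
tool_rot: [0.077, 0.997, 0.001, -0.001]
ft_force: [0.0, 1.0, -0.2]
grip_width: 0.0783
grip_force: 0.0
```

```bash
python3 - <<'E'
from plan import *
plan([(.4507,-.3581,.0115,1.418,.8,9)],vmax=.95)
E
```

```text
from [ 0.4506 -0.3567  0.1278  1.4174]
[0.8,0,-0.01,0.43,0,0.8,0,-0.01,0.43,0,0.8,0,-0.01,0.43,0,0.8,0,-0.01,0.43,0,0.8,0,-0.01,0.43,0,0.8,0,-0.01,0.43,0,0.8,0,-0.01,0.43,0,0.8,0,-0.01,0.43,0,0.8,0,-0.01,0.43,0,0.8,0,0,0,0]
```

{"name": "play_rows", "arguments": {"steps": [0.8,0,-0.01,0.43,0,0.8,0,-0.01,0.43,0,0.8,0,-0.01,0.43,0,0.8,0,-0.01,0.43,0,0.8,0,-0.01,0.43,0,0.8,0,-0.01,0.43,0,0.8,0,-0.01,0.43,0,0.8,0,-0.01,0.43,0,0.8,0,-0.01,0.43,0,0.8,0,0,0,0]}}

```text
time: 57.45
position: [0.4497, -0.3599, 0.0096]
tool_rot: [0.077, 0.997, 0.001, -0.001]
ft_force: [-1.1, 0.6, -0.2]
grip_width: 0.0783
grip_force: 0.0
```

{"name": "play_rows", "arguments": {"steps": [-0.3,0,0,0,0,-0.3,0,0,0,0,-0.3,0,0,0,0,-0.3,0,0,0,0,-0.3,0,0,0,0,-0.3,0,0,0,0,-0.3,0,0,0,0,-0.3,0,0,0,0,-0.3,0,0,0,0,-0.3,0,0,0,0], "grip_force": 15}}

```text
time: 58.45
position: [0.4508, -0.3608, 0.0122]
tool_rot: [0.077, 0.997, -0.0, 0.0]
ft_force: [-1.2, 1.9, 5.0]
grip_width: 0.0499
grip_force: 15.0
```

```bash
python3 - <<'E'
from plan import *
p=pose()
plan([(p[0],p[1],.12,p[3],-.3,5),(.4819,-.0632,.12,1.528,-.3)])
E
```

```text
from [ 0.4508 -0.3608  0.0122  1.4169]
[-0.3,0,0,-0.72,0,-0.3,0,0,-0.72,0,-0.3,0,0,-0.72,0,-0.3,0,0,-0.72,0,-0.3,0,0,-0.72,0,-0.3,0.04,0.83,0,-0.09,-0.3,0.03,0.83,0,-0.09,-0.3,0.03,0.83,0,-0.09,-0.3,0.02,0.83,0,-0.09,-0.3,0.01,0.83,0,-0.09]
[-0.3,0,0.83,0,-0.09,-0.3,0,0.83,0,-0.09,-0.3,-0.01,0.83,0,-0.09,-0.3,-0.02,0.83,0,-0.09,-0.3,-0.03,0.83,0,-0.09,-0.3,-0.04,0.83,0,-0.09,-0.3,-0.04,0.83,0,-0.09,-0.3,0,0,0,0,-0.3,0,0,0,0,-0.3,0,0,0,0]
```

{"name": "play_rows", "arguments": {"steps": [-0.3,0,0,-0.72,0,-0.3,0,0,-0.72,0,-0.3,0,0,-0.72,0,-0.3,0,0,-0.72,0,-0.3,0,0,-0.72,0,-0.3,0.04,0.83,0,-0.09,-0.3,0.03,0.83,0,-0.09,-0.3,0.03,0.83,0,-0.09,-0.3,0.02,0.83,0,-0.09,-0.3,0.01,0.83,0,-0.09]}}

```text
time: 59.45
position: [0.4634, -0.2361, 0.1193]
tool_rot: [0.054, 0.999, -0.0, -0.0]
ft_force: [0.1, -0.7, -1.4]
grip_width: 0.0498
grip_force: 15.0
```

{"name": "play_rows", "arguments": {"steps": [-0.3,0,0.83,0,-0.09,-0.3,0,0.83,0,-0.09,-0.3,-0.01,0.83,0,-0.09,-0.3,-0.02,0.83,0,-0.09,-0.3,-0.03,0.83,0,-0.09,-0.3,-0.04,0.83,0,-0.09,-0.3,-0.04,0.83,0,-0.09,-0.3,0,0,0,0,-0.3,0,0,0,0,-0.3,0,0,0,0]}}

```text
time: 60.45
position: [0.4823, -0.0644, 0.1195]
tool_rot: [0.023, 1.0, -0.0, 0.0]
ft_force: [0.8, 0.3, -0.3]
grip_width: 0.0498
grip_force: 15.0
```

{"name": "play_rows", "arguments": {"steps": [-0.3,0,0,0.5,0,-0.3,0,0,0.5,0,-0.3,0,0,0.5,0,-0.3,0,0,0.5,0,-0.3,0,0,0.5,0,-0.3,0,0,0,0,-0.3,0,0,0,0,-0.3,0,0,0,0,-0.3,0,0,0,0,-0.3,0,0,0,0]}}

```text
time: 61.45
position: [0.4825, -0.0638, 0.0453]
tool_rot: [0.023, 1.0, -0.0, 0.001]
ft_force: [0.0, 0.3, -1.6]
grip_width: 0.0496
grip_force: 15.0
```

```bash
python3 - <<'E'
from plan import *
plan([(.4819,-.0632,.0085,1.528,-.3,6)])
E
```

```text
from [ 0.4825 -0.0638  0.0453  1.525 ]
[-0.3,0,0,0.2,-0.01,-0.3,0,0,0.2,-0.01,-0.3,0,0,0.2,-0.01,-0.3,0,0,0.2,-0.01,-0.3,0,0,0.2,-0.01,-0.3,0,0,0.2,-0.01,-0.3,0,0,0,0,-0.3,0,0,0,0,-0.3,0,0,0,0,-0.3,0,0,0,0]
```

{"name": "play_rows", "arguments": {"steps": [-0.3,0.01,0.01,0.2,0,-0.3,0.01,0.01,0.2,0,-0.3,0,0,0.2,0,-0.3,0,0,0.2,0,-0.3,0,0,0.2,0,-0.3,0,0,0.2,0,-0.3,0,0,0.03,0,-0.3,0,0,0,0,-0.3,0,0,0,0,-0.3,0,0,0,0]}}

```text
time: 62.45
position: [0.4815, -0.0629, 0.0077]
tool_rot: [0.023, 1.0, 0.0, -0.0]
ft_force: [0.6, -0.3, -1.6]
grip_width: 0.0499
grip_force: 15.0
```

{"name": "play_rows", "arguments": {"steps": [-0.3,0,0,0,0,0.6,0,0,0,0,0.6,0,0,0,0,0.6,0,0,0,0,0.6,0,0,0,0,0.6,0,0,-0.3,0,0.6,0,0,-0.8,0,0.6,0,0,-0.9,0,0.6,0,0,-0.9,0,0.6,0,0,-0.9,0]}}

```text
time: 63.45
position: [0.4812, -0.0628, 0.1234]
tool_rot: [0.023, 1.0, -0.0, 0.0]
ft_force: [-0.2, -0.0, -0.8]
grip_width: 0.0698
grip_force: 0.0
```

{"name": "play_rows", "arguments": {"steps": [0.6,0,-0.9,-0.2,0,0.6,0,-0.9,-0.2,0,0.6,0,-0.9,-0.2,0,0.6,0,-0.9,-0.2,0,0.6,0,-0.9,-0.2,0,0.6,0,-0.9,-0.2,0,0.6,0,-0.9,-0.2,0,0.6,0,-0.9,-0.2,0,0.6,0,-0.9,-0.2,0,0.6,0,0,0,0]}}

```text
time: 64.45
position: [0.4711, -0.3099, 0.1774]
tool_rot: [0.024, 1.0, -0.002, 0.002]
ft_force: [-0.1, -0.3, 1.0]
grip_width: 0.0697
grip_force: 0.0
```

```bash
python3 - <<'E'
from fit import *
c=shot("top");old=pickle.load(open("top0.pkl","rb"))
A=np.vstack([c["image"][160:310,220:430],old["image"][160:310,220:430]])
cv2.imwrite("pics/fin.png",cv2.resize(A,None,fx=2,fy=2,interpolation=cv2.INTER_CUBIC)[:,:,::-1])
g=lambda im:cv2.cvtColor(im,cv2.COLOR_RGB2GRAY).astype(np.float32)
for n,(x0,y0,x1,y1) in dict(spool=(302,232,342,270),cont=(375,228,412,268),handle=(335,215,382,238),front=(298,205,420,222)).items():
    t=g(old["image"])[y0:y1,x0:x1];r=cv2.matchTemplate(g(c["image"])[y0-8:y1+8,x0-8:x1+8],t,cv2.TM_CCOEFF_NORMED)
    print(n,np.array(cv2.minMaxLoc(r)[3])-8,r.max())
E
```

```text
spool [1 0] 0.98559177
cont [1 0] 0.9774911
handle [0 1] 0.97752976
front [0 1] 0.94620085
```

View pics/fin.png

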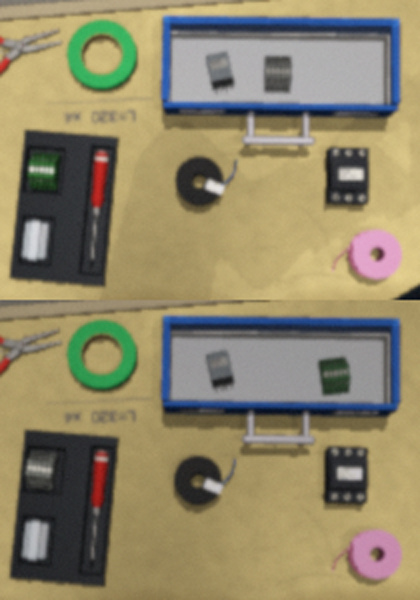

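```bash
python3 - <<'E'
from fit import *
oT=pickle.load(open("top0.pkl","rb"));oS=pickle.load(open("scene0.pkl","rb"))
g=lambda im:cv2.GaussianBlur(cv2.cvtColor(im,cv2.COLOR_RGB2GRAY),(0,0),1).astype(np.float32)
def ecc(o,c,b):
    x0,y0,x1,y1=b;W=np.eye(2,3,dtype=np.float32)
    try: r,W=cv2.findTransformECC(g(o)[y0:y1,x0:x1],g(c)[y0:y1,x0:x1],W,cv2.MOTION_TRANSLATION);return W[:,2].round(2),round(r,3)
    except cv2.error as e:return "fail"
nT=robot.camera("top");nS=robot.camera("scene")
for n,b in dict(spool=(302,232,342,270),cont=(375,228,412,268),handle=(338,217,382,236),front=(300,208,420,219),back=(300,165,420,176),driver=(262,230,280,300),pink=(388,272,424,304)).items(): print("T",n,ecc(oT["image"],nT["image"],b))
for n,b in dict(spool=(288,244,318,278),cont=(342,278,384,318),handle=(328,244,366,276),frontplate=(372,264,398,286),backcorner=(320,195,360,225),driver=(235,222,285,266)).items(): print("S",n,ecc(oS["image"],nS["image"],b))
E
```

```text
T spool (array([0.81, 0.44], dtype=float32), 0.965)
T cont (array([0.76, 0.42], dtype=float32), 0.96)
T handle (array([-0.01,  0.26], dtype=float32), 0.953)
T front (array([-0.02,  0.67], dtype=float32), 0.987)
T back (array([0.03, 0.25], dtype=float32), 0.993)
T driver (array([-0.04, -0.05], dtype=float32), 0.998)
T pink (array([0.03, 0.02], dtype=float32), 0.995)
S spool (array([0.34, 0.65], dtype=float32), 0.979)
S cont (array([0.3 , 0.57], dtype=float32), 0.965)
S handle (array([-0.28,  0.1 ], dtype=float32), 0.956)
S frontplate (array([-1.25,  0.02], dtype=float32), 0.874)
S backcorner (array([-0.14,  0.12], dtype=float32), 0.989)
S driver (array([-0.04, -0.01], dtype=float32), 0.975)
```

```bash
python3 - <<'E'
from plan import *
plan([(.492,.022,.16,-.04,-1)])
E
```

```text
from [ 0.4697 -0.3046  0.1757  1.5247]
[-1,-0.01,0.64,0.03,0.92,-1,0.04,0.64,0.03,0.92,-1,0.1,0.63,0.03,0.92,-1,0.16,0.62,0.03,0.92,-1,0.22,0.6,0.03,0.92,-1,0.27,0.58,0.03,0.92,-1,0.32,0.55,0.03,0.92,-1,0.37,0.52,0.03,0.92,-1,0.42,0.48,0.03,0.92,-1,0.46,0.44,0.03,0.92]
[-1,0.5,0.4,0.03,0.92,-1,0.54,0.35,0.03,0.92,-1,0.57,0.3,0.03,0.92,-1,0.59,0.25,0.03,0.92,-1,0.61,0.19,0.03,0.92,-1,0.63,0.14,0.03,0.92,-1,0.64,0.08,0.03,0.92,-1,0,0,0,0,-1,0,0,0,0,-1,0,0,0,0]
```

{"name": "play_rows", "arguments": {"steps": [-1,-0.01,0.64,0.03,0.92,-1,0.04,0.64,0.03,0.92,-1,0.1,0.63,0.03,0.92,-1,0.16,0.62,0.03,0.92,-1,0.22,0.6,0.03,0.92,-1,0.27,0.58,0.03,0.92,-1,0.32,0.55,0.03,0.92,-1,0.37,0.52,0.03,0.92,-1,0.42,0.48,0.03,0.92,-1,0.46,0.44,0.03,0.92]}}

```text
time: 65.6
position: [0.4824, -0.1119, 0.1666]
tool_rot: [0.465, 0.885, 0.0, -0.001]
ft_force: [0.5, 0.3, 0.4]
grip_width: 0.0022
grip_force: 0.0
```

{"name": "play_rows", "arguments": {"steps": [-1,0.5,0.4,0.03,0.92,-1,0.54,0.35,0.03,0.92,-1,0.57,0.3,0.03,0.92,-1,0.59,0.25,0.03,0.92,-1,0.61,0.19,0.03,0.92,-1,0.63,0.14,0.03,0.92,-1,0.64,0.08,0.03,0.92,-1,0,0,0,0,-1,0,0,0,0,-1,0,0,0,0]}}

```text
time: 66.6
position: [0.4922, 0.0201, 0.1605]
tool_rot: [0.72, 0.694, -0.0, -0.0]
ft_force: [-0.7, 0.3, -0.1]
grip_width: 0.0005
grip_force: 0.0
```

```bash
python3 - <<'E'
from plan import *
plan([(.494,.022,.030,-.04,-1,9)])
E
```

```text
from [ 0.4922  0.0201  0.1605 -0.0375]
[-1,0.01,0.01,0.48,0,-1,0.01,0.01,0.48,0,-1,0.01,0.01,0.48,0,-1,0.01,0.01,0.48,0,-1,0.01,0.01,0.48,0,-1,0.01,0.01,0.48,0,-1,0.01,0.01,0.48,0,-1,0.01,0.01,0.48,0,-1,0.01,0.01,0.48,0,-1,0,0,0,0]
```

{"name": "play_rows", "arguments": {"steps": [-1,0,0,0.48,0,-1,0,0,0.48,0,-1,0,0,0.48,0,-1,0,0,0.48,0,-1,0,0,0.48,0,-1,0,0,0.48,0,-1,0,0,0.48,0,-1,0,0,0.48,0,-1,0,0,0.48,0,-1,0,0,0,0]}}

```text
time: 67.6
position: [0.4915, 0.0195, 0.0295]
tool_rot: [0.721, 0.693, -0.001, -0.001]
ft_force: [-0.6, 0.9, 0.3]
grip_width: 0.0008
grip_force: 0.0
```

{"name": "play_rows", "arguments": {"steps": [-1,0,0.1,0,0,-1,0,0.1,0,0,-1,0,0.1,0,0,-1,0,0.1,0,0,-1,0,0.1,0,0,-1,0,0,0,0,-1,0,0,0,0,-1,0,0,0,0,-1,0,0,0,0,-1,0,0,0,0]}}

```text
time: 68.6
position: [0.5074, 0.0196, 0.0308]
tool_rot: [0.721, 0.693, -0.0, -0.0]
ft_force: [-0.3, -0.1, -0.6]
grip_width: 0.0004
grip_force: 0.0
```

{"name": "play_rows", "arguments": {"steps": [-1,0,0.05,0,0,-1,0,0,0,0,-1,0,0,0,0,-1,0,0,0,0,-1,0,0,0,0,-1,0,0,0,0,-1,0,0,0,0,-1,0,0,0,0,-1,0,0,0,0,-1,0,0,0,0]}}

```text
time: 69.6
position: [0.5091, 0.0195, 0.0308]
tool_rot: [0.721, 0.693, 0.0, 0.0]
ft_force: [-0.5, 0.4, 0.1]
grip_width: 0.0002
grip_force: 0.0
```

{"name": "play_rows", "arguments": {"steps": [-1,0,0.05,0,0,-1,0,0.05,0,0,-1,0,0,0,0,-1,0,0,0,0,-1,0,0,0,0,-1,0,0,0,0,-1,0,0,0,0,-1,0,0,0,0,-1,0,0,0,0,-1,0,0,0,0]}}

```text
time: 70.6
position: [0.5115, 0.0195, 0.0308]
tool_rot: [0.721, 0.693, -0.0, -0.001]
ft_force: [-3.5, -0.4, 1.1]
grip_width: 0.0004
grip_force: 1.8
```

{"name": "play_rows", "arguments": {"steps": [-1,0,0.05,0,0,-1,0,0.05,0,0,-1,0,0,0,0,-1,0,0,0,0,-1,0,0,0,0,-1,0,0,0,0,-1,0,0,0,0,-1,0,0,0,0,-1,0,0,0,0,-1,0,0,0,0]}}

```text
time: 71.6
position: [0.5116, 0.0195, 0.0307]
tool_rot: [0.721, 0.693, -0.002, -0.003]
ft_force: [-8.2, -1.8, 5.5]
grip_width: 0.0005
grip_force: 4.0
```

{"name": "play_rows", "arguments": {"steps": [-1,0,-0.3,0,0,-1,0,-0.3,0,0,-1,0,0,0,0,-1,0,0,-0.6,0,-1,0,0,-0.9,0,-1,0,0,-0.9,0,-1,0,0,-0.9,0,-1,0,0,-0.9,0,-1,0,0,-0.9,0,-1,0,0,-0.3,0]}}

```text
time: 72.6
position: [0.4997, 0.0196, 0.1957]
tool_rot: [0.721, 0.693, 0.002, 0.003]
ft_force: [-0.3, -0.2, -0.1]
grip_width: 0.0006
grip_force: 0.0
```

{"name": "play_rows", "arguments": {"steps": [-1,-0.8,0,0,0,-1,-0.8,0,0,0,-1,-0.8,0,0,0,-1,-0.8,0,0,0,-1,-0.8,0,0,0,-1,-0.8,0,0,0,-1,-0.8,0,0,0,-1,-0.8,0,0,0,-1,-0.8,0,0,0,-1,0,0,0,0]}}

```text
time: 73.6
position: [0.4894, -0.199, 0.1922]
tool_rot: [0.722, 0.692, -0.0, 0.001]
ft_force: [-0.0, 0.2, 0.8]
grip_width: 0.0004
grip_force: 0.0
```

```bash
python3 - <<'E'
from fit import *
oT=pickle.load(open("top0.pkl","rb"));nT=robot.camera("top")
g=lambda im:cv2.GaussianBlur(cv2.cvtColor(im,cv2.COLOR_RGB2GRAY),(0,0),1).astype(np.float32)
for n,(x0,y0,x1,y1) in dict(spool=(302,232,342,270),cont=(375,228,412,268),handle=(338,217,382,236),front=(300,208,420,219),back=(300,165,420,176)).items():
    r,W=cv2.findTransformECC(g(oT["image"])[y0:y1,x0:x1],g(nT["image"])[y0:y1,x0:x1],np.eye(2,3,dtype=np.float32),cv2.MOTION_TRANSLATION);print(n,W[:,2].round(2),round(r,3))
print(robot.get_obs()["position"])
E
```

```text
spool [0.84 0.55] 0.996
cont [0.7  0.32] 0.975
handle [ 0.05 -0.29] 0.976
front [0.17 0.07] 0.993
back [-0.02  0.02] 1.0
[ 0.4888227  -0.19706916  0.19206961]
```

```bash
python3 -c "
from rig import robot
print(robot.hand_in())"
```

```text
the job is handed in; nothing more can be done
None
```

The job is handed in at about 74 s: the green strip is upright in the tray pocket and the grey strip is upright in the fully shut drawer. The relay looks undisturbed in the pictures, and the spool and contactor are back within about 3 mm of where they stood. One overlay picture I viewed was about 680 pixels tall, over the 800 x 600 limit.

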